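Throw the seal-test stand's toggle clamp with its extension bar

ROBOT

A 7-joint arm with a two-finger parallel gripper is mounted at the origin on the work surface. World frame = base frame: x ahead of the robot, y to its left, z up, the work surface at z = 0. Lengths are in m, angles in degrees, forces in N, time in s.
With the tool pointing down it reaches from about 0.425 to 0.875 m from the base axis. Payload 4.7 kg.
Tool frame: the origin (TCP) lies at the very end of the fingers, on their centre line; the grasp point (between the pads) lies env.tcp_to_grasp behind it (env.tcp_to_grasp is the distance from the TCP to the grasp point, in m); z points along the fingers, x is the direction in which the jaws open and shut, and the axes are right-handed (so a half turn about z gives the same grasp; the last joint's range is limited). The gripper opens to 87 mm and grips with 3 to 60 N. Pads are 19 mm wide; open, the fingers measure 117 mm over their backs; the gripper's body (75 mm by 190 mm) begins 51 mm behind the grasp point.
Start: joints at [70.193, 18.392, -4.016, 83.108, 1.295, 78.541, -3.26], TCP at [0.229, -0.608, 0.223] pointing down, gripper open.
Joint ranges: [-163.93, 163.93], [-17.29, 119.83], [-79.2, 71.16], [3.27, 140.29], [-89.18, 269.18], [5.43, 117.66], [-154.24, 154.24]. Speed limits (degrees/s): [147.25, 147.25, 180, 180, 180, 180, 180].

INTERFACE

Orientations are given as [roll, pitch, yaw] about the fixed x, y, z axes, in that order (R = Rz(yaw) Ry(pitch) Rx(roll)).
In Python, from cell import env gives the robot as it stands. The module is installed in compiled form; this text tells all that it offers.
- The arm moves only by the tool send_rows, never from a script. Its argument "steps" is a list of rows, each a list of 3 entries, a list of its own where there are three numbers: the shift along the tool's x, y, z in m, then the turn, a rotation vector about the tool's x, y, z in rad, then the finger opening in m, from 0 to 0.087. A call has exactly 5 rows; each row is the pose to reach, as a shift and turn from the pose commanded when the call began, along the tool's axes at that moment; what a row does not reach only later rows make up. A row lasts 1/12 s, in which the tool goes at most 41.7 mm and 7.16 degrees, less where a joint would pass 70% of its speed; a pose out of reach is approached as far as the arm can. A call with a gripper value outside its range is refused whole. The fingers move at their own pace and stop on an object; "grip_force" is the grip in N (left out, the last holds). Time passes only in rows, so rows that repeat a pose let the fingers close, or fill a call up. It gives the time, the measured TCP pose, the force and the opening at its end, in the units of the state.
- env.get_obs(): the state, without advancing time (a new reading comes with each control period).
- env.read_camera(name): name is "scene" or "top" or "wrist"; returns a dict with "pixels" (384x512x3 uint8, red, green, blue), "fx", "fy", "cx", "cy" (pixels), "position" and "rotation" of the camera in the world. Camera axes: x right, y up, looking along -z (the intrinsics and any distortion apply to the point x, -y, -z); pixel columns grow to the right and rows downward; lengths in m; the calibration is good to about 2 mm. A picture is of the moment at which its call begins. There is no depth.
- env.sign_off(): hands the job in, once; it reports no verdict.
The state is a dict: "time_s": time; "qpos": joint angles; "joint_velocities": joint speeds; "effort": joint torques, N m; "tool_pos": TCP position; "tool_rot": TCP orientation; "force": force on the tool from outside, world axes, zero at the start; "wrist_torque": the same for the moment, N m; "grip_width": finger opening in m.
Only numpy, scipy, OpenCV 4.12 (cv2) and the standard library are available. Lean on these libraries where they do the work, as an engineer would, in place of code of your own. Each camera call takes 0.05 s, during which the arm holds its last target.

TASK

In the sterilising room, clamp the steel instrument box in the seal-test stand: draw the extension bar out of its white sleeve by the steel part that sticks out, lay it down flat and let go, then take it again by its red grip, drop its fork over the clamp's short yellow lever and swing the lever past its dead point until it is fully home and presses the box against the orange seal. Move the lever only with the bar, never with the bare fingers. Finally lay the bar flat on the pink mat, let go of it and leave the jars and the beaker where they stand.

Things in the scene. Friction and masses are not known exactly. Their poses are not given: they have to be found in the camera images.
- bar: Loose extension bar, 210 mm long, 24 mm high, about 0.2 kg, balanced near its middle. Origin: centre of its underside; x along the bar to the fork, z up. Steel shank 16 mm wide, x = -105 to +50 mm; red grip 20 mm wide round it, x = -98 to -26; brass fork 30 mm wide, x = +50 to +105. It starts with the red grip hidden in the sleeve, whose opening is at bar x = -25 to -15 mm; the rest sticks out.
- bar_grip (a point): Middle of the bar's red grip: bar x = -62 mm, 12 mm above its underside.
- bar_fork (a point): Middle of the fork's slot: bar x = +85 mm, 8.5 mm above the bar's underside. The fork is an inverted U, open below and at its end: slot 18 mm wide, 17 mm deep under a 7 mm roof, cheeks 6 mm thick. Fitted on the lever, this point lies near the point stub.
- sleeve: White storage sleeve fixed on the worktop: 100 mm long (x), 42 mm wide, 37 mm high, no floor, inside 30 mm wide and 32 mm high, closed at x = -50 mm, open at x = +50 mm, roofed. Origin: centre of its footprint on the worktop; the bar is drawn out along its +x.
- stand: Seal-test stand, fixed: base plate 135 mm (x, -70 to +65) by 270 mm (y, from -60 to +210 mm), 10 mm thick; blue clamp housing (x -31 to +63, y -39 to +31 mm, 50 mm high). Origin: on the worktop plane right under the lever's vertical pivot; y points from the clamp to the box, orange seal and blue stop (60 mm high).
- pivot (a point): Point on the lever's vertical pivot axis, 70 mm above the worktop, level with the yellow lever's middle. To fit the bar: its x points along the lever at the pivot, the fork's end is about 30 mm from the pivot, and its underside is 59 to 61 mm above the worktop (the fork's roof on the lever, cheeks either side).
- stub (a point): Point on the yellow lever's middle line, 50 mm from the pivot, 70 mm above the worktop; moves with the lever. The yellow lever is a stub 12 mm wide and 12 mm high (64 to 76 mm above the worktop) that ends 78 mm from the pivot; round the pivot is a steel hub of radius 20 mm, top at 78 mm.
- clamp_lever (a joint): Angle of the yellow lever, rad: 0 open, 1.45 fully home (stops at both). It closes clockwise seen from above: the direction from stub to pivot has the yaw (stand's yaw + 0.725 - value). A spring strut resists with about 1.4 N m up to 0.5, then less, to the dead point at 1.05: before it the lever springs back open, beyond it it snaps home and stays. Starts at 0.
- box: Closed steel instrument box, 80 x 80 mm (lid 83 mm), 51 mm high with its knob, 0.3 kg, standing loose on the stand's base plate (10 mm up) between the clamp's plunger and the orange seal. Origin: centre of its underside. The plunger pushes it about 8 mm towards +y of the stand.
- gasket (a joint): How far the orange sprung seal is pressed in, m: 0 free, about 0.004 when the clamp is home.
- mat: Pink rubber mat fixed on the worktop, 170 mm (x) by 260 mm (y), 4 mm thick. Origin: centre of its underside.
- jar_a: Bystander: glass jar with white lid, 60 mm diameter, 100 mm high; origin at the centre of its underside.
- jar_b: Bystander: white jar with blue lid, 60 mm diameter, 90 mm high; origin at the centre of its underside.
- beaker: Bystander: white ceramic beaker, 66 mm diameter, 80 mm high; origin at the centre of its underside.
Not all that is in view belongs to the job. Of the things that look like the bar, take the one that is nearest to the robot's base at the start.

How it is judged (in metres and radians):
On the way, in this order (a step that is already met when the one before it is completed fails the run):
1. the bar is out of the sleeve, lying flat and at rest on the worktop or mat, let go ((x of bar in the frame of sleeve above 0.155 m or x of bar in the frame of sleeve below -0.155 m or y of bar in the frame of sleeve above 0.12 m or y of bar in the frame of sleeve below -0.12 m) and angle between bar's own z axis and vertical below 0.12 rad and contact force between the fingers and bar below 0.1 N and linear speed of bar below 0.03 m/s and height (world z) of bar below 0.012 m), for 0.2 s.
2. the bar, held by its red grip, has its fork over the yellow lever, which is not yet thrown (distance between bar_fork and stub below 0.035 m and horizontal distance between bar and pivot below 0.17 m and distance between the grasp point and bar_grip below 0.045 m and contact force between the fingers and bar above 1 N and value of joint clamp_lever below 0.8 rad), for 0.1 s.
3. the lever is thrown fully home with the bar's fork on it (value of joint clamp_lever above 1.38 rad and distance between bar_fork and stub below 0.05 m), for 0.1 s.
At the end, for the whole second after the job is handed in: The lever is fully home (over 1.38 of 1.45 rad) and the box presses the orange seal in by more than 1.5 mm; the bar lies flat (within 7 degrees, underside under 12 mm above the worktop), at rest and released, with its middle over the pink mat; each bystander is within 30 mm of where it started (value of joint clamp_lever above 1.38 rad and value of joint gasket above 0.0015 m and x of bar in the frame of mat between -0.085 and 0.085 m and y of bar in the frame of mat between -0.13 and 0.13 m and height (world z) of bar below 0.012 m and angle between bar's own z axis and vertical below 0.12 rad and linear speed of bar below 0.03 m/s and contact force between the fingers and bar below 0.1 N and distance of each of jar_a, jar_b, beaker from where it was at the start of the episode below 0.03 m); the robot touches nothing.
It fails at once if the robot itself (fingers or arm) pushes the clamp lever, over 2 N (contact force between any of the fingers, the arm and clamp_lever above 2 N).
It fails at once if the jar_a is knocked over (angle between jar_a's own z axis and vertical above 0.5 rad).
It fails at once if the jar_b is knocked over (angle between jar_b's own z axis and vertical above 0.5 rad).
It fails at once if the beaker is knocked over (angle between beaker's own z axis and vertical above 0.5 rad).
It also fails if it takes over 67 s, if anything falls off the work surface, if the arm or the gripper's body presses on something with over 40 N, if the wrist force passes 120 N, or if a joint passes its speed limit or range.

## Working session

There is one attempt and no reset: what is moved stays moved. The work goes in short steps, Python scripts to look and compute and a tool call to move; the robot and the scene stay as the last step left them, time stands still between calls to the robot, and variables do not carry over. Pictures are saved under pics/ and viewed, and the job is handed in when it is done.

Besides the shell and the picture viewer there is one more tool, called as a command line: name --argument value ..., lists and objects as JSON in quotes. send_rows: Moves the arm, as the interface text tells. Its arguments: {"type":"object","properties":{"steps":{"type":"array"},"grip_force":{"type":"number"}},"required":["steps"]}

```bash
mkdir -p pics; cat > h.py <<'E'
import numpy as np, cv2
from cell import env
def cap(n,f=None):
    c=env.read_camera(n)
    if f: cv2.imwrite('pics/'+f,c['pixels'][:,:,::-1])
    return c
def ray(c,u,v):
    d=np.array([(u-c['cx'])/c['fx'],-(v-c['cy'])/c['fy'],-1.0]); R=np.array(c['rotation'])
    return np.array(c['position']),R@d
def onplane(c,u,v,z):
    p,d=ray(c,u,v); return p+d*(z-p[2])/d[2]
def proj(c,P):
    R=np.array(c['rotation']);q=R.T@(np.array(P)-c['position']); return c['cx']+c['fx']*q[0]/-q[2], c['cy']-c['fy']*q[1]/-q[2]
E
python3 - <<'E'
from h import *
print(env.get_obs(), env.tcp_to_grasp)
for n in ['scene','top','wrist']:
    c=cap(n,n+'0.png'); print(n,c['fx'],c['fy'],c['cx'],c['cy'],c['position'],c['rotation'],[k for k in c])
E
```

```text
{'time_s': 0.0, 'qpos': array([70.19372722, 18.43755502, -4.01591574, 83.1752841 ,  1.29678412,
       78.54022728, -3.25999006]), 'joint_velocities': array([-0.05018718,  0.06272149, -0.04513632,  0.04966925, -0.05959666,
        0.0328718 , -0.03817547]), 'effort': array([ 4.55195513e-04, -4.91289890e+01, -4.03510798e-01, -3.12526703e+01,
       -6.38734270e-02,  4.39544418e-02,  1.82615640e-04]), 'tool_pos': array([ 0.22859823, -0.60788521,  0.22147528]), 'tool_rot': array([ 1.79992604e+02,  1.07722156e-01, -6.93832455e+01]), 'force': array([ 0.22991603, -0.18607816, -0.68084533]), 'wrist_torque': array([-0.02586421,  0.01423907, -0.00063708]), 'grip_width': 0.08688079981643038} 0.0187
scene 493.5349042826219 493.5349042826219 252.29604961450306 188.20610740738852 [1.41655104 0.71054203 1.44856497] [ 39.76143963   0.14669967 131.34817316] ['pixels', 'fx', 'fy', 'cx', 'cy', 'position', 'rotation']
top 417.03682350781935 417.03682350781935 260.15137854296 193.01794133707205 [ 0.44332374 -0.04850066  1.33818944] [  4.15348027  -1.20678465 -88.85415016] ['pixels', 'fx', 'fy', 'cx', 'cy', 'position', 'rotation']
wrist 337.21664990467457 337.21664990467457 260.04647610567156 191.74681754306485 [ 0.29193391 -0.58527971  0.3845857 ] [-14.21429874   0.07952435 -69.38275678] ['pixels', 'fx', 'fy', 'cx', 'cy', 'position', 'rotation']
```

```bash
python3 - <<'E'
s=open('h.py').read()
s=s.replace("np.array(c['rotation'])","rot(c['rotation'])").replace("def cap","from scipy.spatial.transform import Rotation as Ro\ndef rot(r): return Ro.from_euler('xyz',r,degrees=True).as_matrix()\ndef cap")
open('h.py','w').write(s)
E
```

```text
(no output)
```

View pics/top0.png

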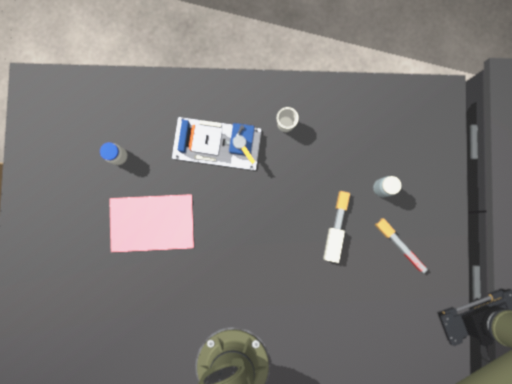

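View pics/scene0.png

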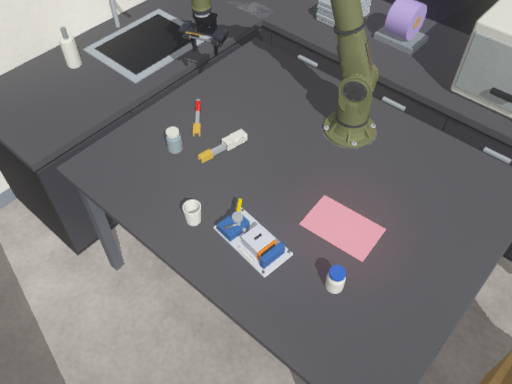

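View pics/wrist0.png

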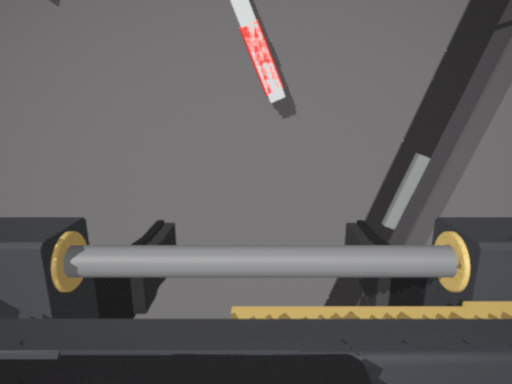

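```bash
python3 - <<'E'
from h import *
c=cap('top'); im=c['pixels']; 
cv2.imwrite('pics/top_crop1.png',cv2.resize(im[170:290,300:450,::-1],None,fx=5,fy=5,interpolation=cv2.INTER_CUBIC))
cv2.imwrite('pics/top_crop2.png',cv2.resize(im[95:185,150:310,::-1],None,fx=5,fy=5,interpolation=cv2.INTER_CUBIC))
hsv=cv2.cvtColor(im,cv2.COLOR_RGB2HSV)
def blobs(name,lo,hi,z,mn=15):
    m=cv2.inRange(hsv,np.array(lo),np.array(hi)); k,lab,st,ce=cv2.connectedComponentsWithStats(m)
    for i in range(1,k):
        if st[i,4]>=mn:
            ct=np.argwhere(lab==i)[:,::-1].astype(np.float32); r=cv2.minAreaRect(ct)
            print(name,st[i],ce[i].round(1),onplane(c,*ce[i],z).round(4),np.array([onplane(c,*q,z)[:2] for q in cv2.boxPoints(r)]).round(3).tolist())
blobs('orange/yel',(12,150,120),(35,255,255),.024)
blobs('pink',(165,80,120),(180,255,255),.004,100)
blobs('white',(0,0,215),(180,40,255),.037,30)
blobs('blue',(105,120,60),(125,255,255),.05,30)
E
```

```text
white [ 25  51  21  11 105] [36.1 56.9] [0.9553 0.6446 0.037 ] [[0.974, 0.68], [0.975, 0.618], [0.943, 0.616], [0.941, 0.678]]
white [81 58 12  6 38] [86.5 60.7] [0.9477 0.4857 0.037 ] [[0.941, 0.504], [0.956, 0.503], [0.953, 0.467], [0.938, 0.469]]
white [400  60  24  13 156] [412.5  66.3] [ 0.9586 -0.5571  0.037 ] [[0.954, -0.514], [0.988, -0.528], [0.96, -0.597], [0.926, -0.582]]
white [278 107  20  22 100] [289.8 119.8] [ 0.7734 -0.1636  0.037 ] [[0.761, -0.12], [0.82, -0.153], [0.793, -0.2], [0.735, -0.167]]
white [172 117  26  44 229] [179.  144.2] [0.6867 0.184  0.037 ] [[0.747, 0.247], [0.775, 0.184], [0.638, 0.126], [0.611, 0.189]]
white [185 119  47  36 938] [208.2 135.4] [0.7168 0.0933 0.037 ] [[0.671, 0.178], [0.771, 0.168], [0.754, 0.019], [0.654, 0.03]]
white [234 134  11  13  97] [238.5 141.1] [ 0.701  -0.0026  0.037 ] [[0.697, 0.021], [0.724, 0.003], [0.703, -0.026], [0.676, -0.007]]
white [196 155  60  14 341] [229.4 162.1] [0.6336 0.0247 0.037 ] [[0.634, 0.131], [0.667, 0.128], [0.646, -0.06], [0.612, -0.056]]
white [382 176  19  18 252] [391.2 184.6] [ 0.574 -0.487
[... 435 characters left out ...]
.362, -0.547], [0.326, -0.579], [0.32, -0.571]]
blue [179 120  10  32 196] [183.2 135.8] [0.7109 0.1697 0.05  ] [[0.664, 0.185], [0.761, 0.174], [0.759, 0.154], [0.662, 0.165]]
blue [232 124   8  14  61] [235.3 129.1] [0.7362 0.0081 0.05  ] [[0.712, 0.021], [0.756, 0.012], [0.752, -0.005], [0.708, 0.005]]
blue [241 125  13  25 173] [247.9 134.5] [ 0.7202 -0.0319  0.05  ] [[0.679, -0.003], [0.752, -0.014], [0.747, -0.049], [0.674, -0.039]]
blue [230 139  12  15  68] [234.1 149.1] [0.673  0.0101 0.05  ] [[0.687, 0.04], [0.705, 0.021], [0.663, -0.014], [0.646, 0.006]]
blue [100 143  18  17 241] [108.6 151. ] [0.6579 0.3982 0.05  ] [[0.682, 0.426], [0.683, 0.373], [0.633, 0.371], [0.632, 0.423]]
```

View pics/top_crop1.png

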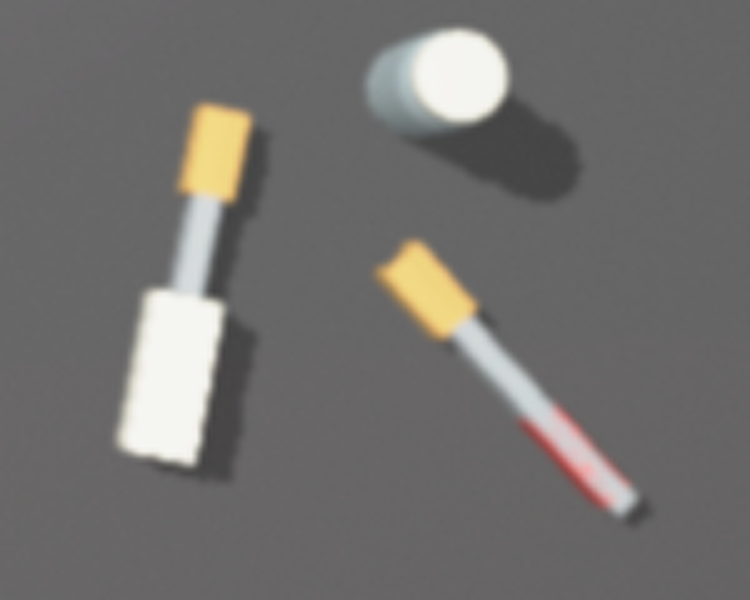

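View pics/top_crop2.png

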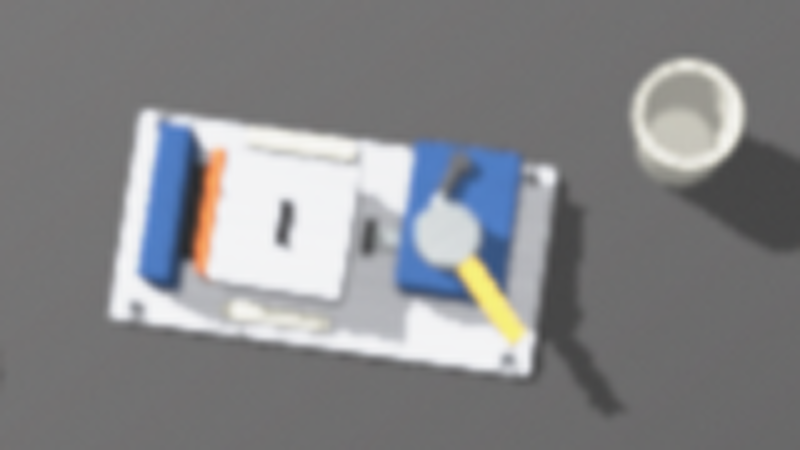

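```bash
python3 - <<'E'
from h import *
c=cap('top'); s=cap('scene'); 
def P(x,y,ox,oy,z,k=5): return onplane(c,(x+.5)/k-.5+ox,(y+.5)/k-.5+oy,z)
A=dict(fork=[(197,103),(252,115),(233,200),(180,190)])
f=[P(x,y,300,170,.024) for x,y in A['fork']]; print('fork',np.round(f,4))
sl=[P(x,y,300,170,.037) for x,y in [(145,290),(225,303),(197,465),(118,450)]]; print('sl',np.round(sl,4), np.linalg.norm(sl[0]-sl[1]),np.linalg.norm(sl[1]-sl[2]))
for lo,hi,z,n,cm in [((12,70,120),(24,255,255),.024,'orange',c),((25,90,120),(34,255,255),.076,'yellow',c),((165,60,120),(180,255,255),.004,'pink',c),((14,130,100),(30,255,255),.024,'s-yel',s)]:
    hsv=cv2.cvtColor(cm['pixels'],cv2.COLOR_RGB2HSV);m=cv2.inRange(hsv,np.array(lo),np.array(hi)); k,lab,st,ce=cv2.connectedComponentsWithStats(m)
    for i in range(1,k):
        if st[i,4]>30:
            r=cv2.minAreaRect(np.argwhere(lab==i)[:,::-1].astype(np.float32))
            print(n,st[i],ce[i].round(1),onplane(cm,*ce[i],z).round(4),np.array([onplane(cm,*q,z)[:2] for q in cv2.boxPoints(r)]).round(4).tolist())
print('hub',P(447,232,150,95,.078),'tip',P(513,336,150,95,.076))
print('plate corners',[P(*q,150,95,.010).round(4) for q in [(140,110),(558,165),(530,377),(110,319)]])
print('beaker rim',P(688,120,150,95,.08),'jarA lid',P(460,76,300,170,.1), 'jarB',onplane(c,108.6,151,.09))
cv2.imwrite('pics/sc1.png',cv2.resize(s['pixels'][90:180,160:260,::-1],None,fx=6,fy=6,interpolation=cv2.INTER_CUBIC))
cv2.imwrite('pics/sc2.png',cv2.resize(s['pixels'][190:280,175:305,::-1],None,fx=6,fy=6,interpolation=cv2.INTER_CUBIC))
E
```

```text
fork [[ 0.5537 -0.3244  0.024 ]
 [ 0.5468 -0.3595  0.024 ]
 [ 0.4926 -0.3477  0.024 ]
 [ 0.4982 -0.3139  0.024 ]]
sl [[ 0.4348 -0.2898  0.037 ]
 [ 0.4277 -0.34    0.037 ]
 [ 0.3271 -0.3231  0.037 ]
 [ 0.3355 -0.2738  0.037 ]] 0.050692906428159004 0.10194604037395147
orange [190 125   4  23  33] [191.5 136.5] [0.715  0.1475 0.024 ] [[0.6812, 0.1536], [0.7522, 0.1459], [0.7517, 0.1414], [0.6807, 0.1491]]
orange [335 191  16  20 225] [342.6 199.9] [ 0.523  -0.3361  0.024 ] [[0.4979, -0.3105], [0.5557, -0.3229], [0.548, -0.3615], [0.4902, -0.3489]]
orange [375 218  21  20 231] [384.7 227.5] [ 0.4387 -0.4703  0.024 ] [[0.4473, -0.4346], [0.4747, -0.4616], [0.4314, -0.5061], [0.4041, -0.479]]
yellow [242 147  12  16  66] [247.8 154.4] [ 0.6528 -0.033   0.076 ] [[0.672, -0.0131], [0.6789, -0.0229], [0.6333, -0.0544], [0.6265, -0.0447]]
pink [171 195  23  54  86] [189.2 227.8] [0.425  0.1484 0.004 ] [[0.3603, 0.2039], [0.5297, 0.1462], [0.5081, 0.0852], [0.339, 0.1435]]
pink [111 248  59   4  65] [138.8 249.9] [0.3524 0.305  0.004 ] [[0.3474, 0.3919], [0.3568, 0.3923], [0.3602, 0.2102], [0.3
[... 251 characters left out ...]
.3435], [0.5081, -0.3004], [0.566, -0.3141]]
s-yel [237 199   5  12  44] [239.  204.2] [ 0.6183 -0.0617  0.024 ] [[0.6438, -0.0508], [0.6012, -0.0818], [0.5941, -0.0701], [0.6369, -0.0393]]
s-yel [258 240  17  15  47] [266.1 247.2] [0.6947 0.1335 0.024 ] [[0.7319, 0.1246], [0.6544, 0.1348], [0.6572, 0.1436], [0.7345, 0.1333]]
hub [ 0.69327015 -0.00541272  0.078     ] tip [ 0.63045831 -0.04708521  0.076     ]
plate corners [array([0.7815, 0.1965, 0.01  ]), array([ 0.7523, -0.0737,  0.01  ]), array([ 0.614 , -0.0585,  0.01  ]), array([0.6452, 0.2109, 0.01  ])]
beaker rim [ 0.76599909 -0.15161905  0.08      ] jarA lid [ 0.56698785 -0.46686111  0.1       ] jarB [0.65108327 0.38427259 0.09      ]
```

View pics/sc1.png

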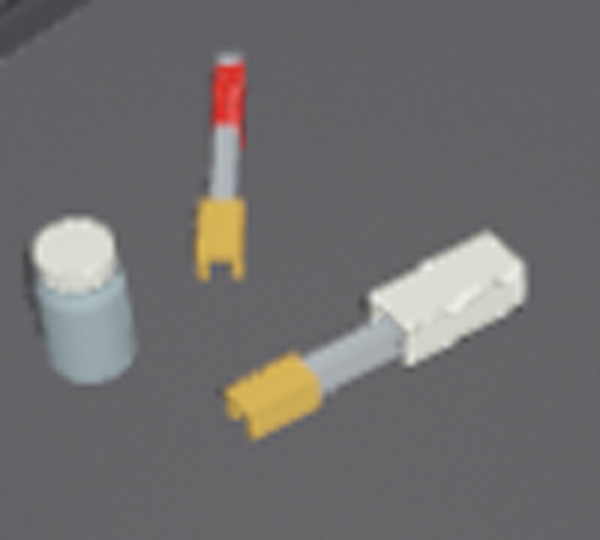

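View pics/sc2.png

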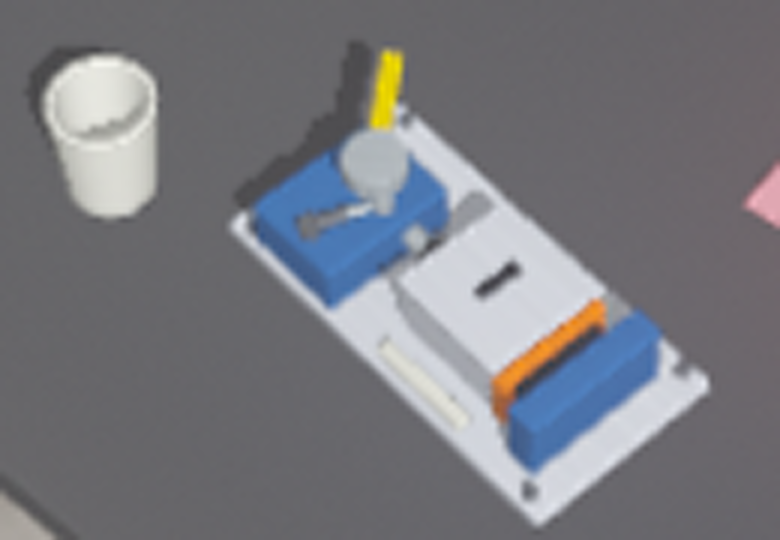

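```bash
cat >> h.py <<'E'
def st(): 
    o=env.get_obs(); return np.array(o['tool_pos']),np.array(o['tool_rot']),o
def go(x,y,z,yaw,n=1,cur=None):
    """print tool-frame shift/rotvec for each of n calls from current pose to target"""
    p,r,o=st()
    if cur is not None: p=np.array(cur[:3]); r=np.array([180,0,cur[3]])
    T=np.array([x,y,z]); d=(yaw-r[2]+180)%360-180; p0=p.copy();r0=r.copy()
    for i in range(n):
        a=(i+1)/n; pt=p0+(T-p0)*a; Rt=rot([180+(r0[0]-180*np.sign(r0[0]))*(1-a),r0[1]*(1-a),r0[2]+d*a])
        R=rot(r); print(i,'shift',(R.T@(pt-p)).round(4).tolist(),'rv',Ro.from_matrix(R.T@Rt).as_rotvec().round(4).tolist())
        p=pt; r=Ro.from_matrix(Rt).as_euler('xyz',degrees=True)
E
python3 - <<'E'
from h import *
c=cap('top')
m=[(109,198),(192.5,195),(194,248),(111,252)]
q=np.array([onplane(c,*u,.004) for u in m]); print('mat',q.round(3).tolist(),q.mean(0))
# pivot/fork by two views: scene hub centre crop(375,160)/6
s=cap('scene')
def tri(u,v):
    p,d=ray(c,*u);P,D=ray(s,*v);d/=np.linalg.norm(d);D/=np.linalg.norm(D)
    A=np.stack([d,-D],1);t=np.linalg.lstsq(A,P-p,rcond=None)[0];a=p+d*t[0];b=P+D*t[1];return ((a+b)/2).round(4),np.linalg.norm(a-b).round(4)
print('hub',tri(((447.5)/5-.5+150,232.5/5-.5+95),(375/6+175-.4,158/6+190-.4)))
print('tip',tri((514/5-.4+150,337/5-.4+95),(394/6+175-.4,53/6+190-.4)))
print('fork',tri((342.6,199.9),(275/6+160-.4,392/6+90-.4)))
go(.453,-.322,.15,79,5)
E
```

```text
mat [[0.515, 0.406, 0.004], [0.53, 0.141, 0.004], [0.362, 0.131, 0.004], [0.344, 0.392, 0.004]] [0.43756816 0.2676085  0.004     ]
hub (array([ 0.6921, -0.004 ,  0.0784]), np.float64(0.0037))
tip (array([ 0.6284, -0.0465,  0.0799]), np.float64(0.003))
fork (array([ 0.5217, -0.3346,  0.0203]), np.float64(0.0055))
0 shift [-0.0378, -0.0621, 0.0145] rv [-0.0001, 0.0, -0.518]
1 shift [-0.0021, -0.0727, 0.0145] rv [-0.0001, 0.0, -0.518]
2 shift [0.0342, -0.0642, 0.0145] rv [-0.0, 0.0, -0.518]
3 shift [0.0615, -0.0389, 0.0145] rv [-0.0, 0.0, -0.518]
4 shift [0.0727, -0.0033, 0.0145] rv [-0.0, 0.0, -0.518]
```

send_rows --steps '[[[-0.0076, -0.0124, 0.003], [0, 0, -0.104], 0.087], [[-0.0152, -0.0248, 0.006], [0, 0, -0.207], 0.087], [[-0.0228, -0.0372, 0.009], [0, 0, -0.311], 0.087], [[-0.0304, -0.0496, 0.012], [0, 0, -0.414], 0.087], [[-0.038, -0.062, 0.0145], [0, 0, -0.518], 0.087]]'

```text
time_s: 0.82
tool_pos: [0.2739, -0.5504, 0.2079]
tool_rot: [-180.0, 0.0, -39.4]
force: [-0.5, 0.3, 0.1]
grip_width: 0.0868
```

send_rows --steps '[[[-0.0004, -0.0146, 0.003], [0, 0, -0.104], 0.087], [[-0.0008, -0.0292, 0.006], [0, 0, -0.207], 0.087], [[-0.0012, -0.0438, 0.009], [0, 0, -0.311], 0.087], [[-0.0016, -0.0584, 0.012], [0, 0, -0.414], 0.087], [[-0.002, -0.073, 0.0145], [0, 0, -0.518], 0.087]]'

```text
time_s: 1.23
tool_pos: [0.3189, -0.4929, 0.1934]
tool_rot: [180.0, 0.0, -9.7]
force: [-0.4, 0.1, -0.2]
grip_width: 0.0867
```

send_rows --steps '[[[0.0068, -0.0128, 0.003], [0, 0, -0.104], 0.087], [[0.0136, -0.0256, 0.006], [0, 0, -0.207], 0.087], [[0.0204, -0.0384, 0.009], [0, 0, -0.311], 0.087], [[0.0272, -0.0512, 0.012], [0, 0, -0.414], 0.087], [[0.034, -0.064, 0.0145], [0, 0, -0.518], 0.087]]'

```text
time_s: 1.65
tool_pos: [0.3636, -0.4359, 0.179]
tool_rot: [180.0, 0.0, 19.9]
force: [0.2, 0.2, -0.1]
grip_width: 0.087
```

send_rows --steps '[[[0.0123, -0.0078, 0.003], [0, 0, -0.104], 0.087], [[0.0246, -0.0156, 0.006], [0, 0, -0.207], 0.087], [[0.0369, -0.0234, 0.009], [0, 0, -0.311], 0.087], [[0.0492, -0.0312, 0.012], [0, 0, -0.414], 0.087], [[0.0615, -0.039, 0.0145], [0, 0, -0.518], 0.087]]'

```text
time_s: 2.07
tool_pos: [0.4083, -0.3785, 0.1645]
tool_rot: [180.0, 0.0, 49.6]
force: [0.4, -0.3, -0.3]
grip_width: 0.087
```

send_rows --steps '[[[0.0145, -0.0007, 0.003], [0, 0, -0.104], 0.087], [[0.029, -0.0014, 0.006], [0, 0, -0.207], 0.087], [[0.0435, -0.0021, 0.009], [0, 0, -0.311], 0.087], [[0.058, -0.0028, 0.012], [0, 0, -0.414], 0.087], [[0.0725, -0.0035, 0.0145], [0, 0, -0.518], 0.087]]'

```text
time_s: 2.48
tool_pos: [0.4529, -0.3213, 0.15]
tool_rot: [180.0, 0.0, 79.3]
force: [-0.9, -0.5, 0.2]
grip_width: 0.0871
```

```bash
python3 - <<'E'
from h import *
p,r,o=st();print(o['time_s'],p,r,o['qpos'].round(1))
c=cap('wrist','w1.png')
print([onplane(c,u,v,.024).round(4).tolist() for u,v in [(200,100),(260,100)]])
E
```

```text
2.4833 [ 0.45292409 -0.32126417  0.15000173] [1.79996751e+02 1.71627229e-02 7.92975876e+01] [ 61.3  12.1 -32.1 101.3   6.9  68.6 106.5]
[[0.3739, -0.3574, 0.024], [0.3832, -0.3087, 0.024]]
```

View pics/w1.png

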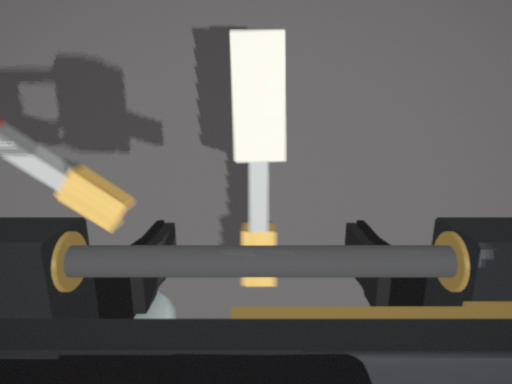

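```bash
python3 - <<'E'
from h import *
c=cap('wrist')
im=c['pixels']; g=im.astype(int)
for v in (170,185,200,215): print(v,g[v,240:280,0].tolist())
f=lambda u,v,z: onplane(c,u,v,z)[:2].round(4).tolist()
print('mouth',f(233,161,.037),f(286,161,.037),'back',f(231,32,.037),f(284,31,.037))
print('fork back',f(241,225,.024),f(277,225,.024),'front',f(241,285,.024),f(278,285,.024))
E
```

```text
170 [80, 85, 119, 178, 208, 210, 209, 210, 209, 210, 210, 210, 210, 210, 210, 210, 210, 210, 210, 210, 208, 186, 137, 120, 118, 119, 119, 118, 118, 118, 119, 118, 118, 118, 118, 120, 118, 118, 119, 117]
185 [81, 86, 127, 182, 207, 210, 209, 209, 209, 209, 209, 209, 209, 209, 209, 210, 210, 209, 210, 209, 202, 173, 128, 118, 119, 118, 117, 118, 118, 118, 119, 118, 119, 118, 119, 118, 117, 119, 119, 119]
200 [82, 91, 141, 189, 207, 208, 209, 208, 209, 208, 208, 208, 208, 208, 208, 209, 209, 208, 208, 206, 191, 151, 122, 118, 119, 118, 120, 119, 118, 119, 118, 119, 118, 119, 119, 119, 118, 118, 117, 117]
215 [82, 94, 151, 194, 207, 208, 208, 208, 208, 208, 208, 208, 208, 209, 208, 208, 208, 209, 208, 207, 183, 136, 121, 119, 119, 117, 117, 120, 118, 120, 119, 117, 119, 117, 119, 118, 119, 117, 120, 119]
mouth [0.4294, -0.336] [0.4371, -0.293] back [0.3331, -0.3183] [0.3395, -0.2789]
fork back [0.4899, -0.3418] [0.4957, -0.3097] front [0.5493, -0.3533] [0.5555, -0.3187]
```

```bash
python3 - <<'E'
from h import *
p,r,o=st();print(o['time_s'],p,r,o['joint_velocities'].round(2))
c=cap('wrist','w2.png'); im=c['pixels'].astype(int)
print(c['position'],c['rotation'])
f=lambda u,v,z: onplane(c,u,v,z)[:2].round(4)
for v in (170,185,200,215):
    row=im[v,200:310,0]; i=np.where(row>165)[0]+200; print(v,i.min(),i.max(),f(i.mean(),v,.024),(f(i.max()+.5,v,.024)-f(i.min()-.5,v,.024)).round(4))
hsv=cv2.cvtColor(c['pixels'],cv2.COLOR_RGB2HSV); m=cv2.inRange(hsv,np.array((12,90,120)),np.array((24,255,255))); 
for v in (232,240,278,283):
    i=np.where(m[v,200:300])[0]+200; print('fork',v,i.min(),i.max(),f(i.mean(),v,.024))
col=m[:,255]; j=np.where(col[180:300])[0]+180; print('fork rows',j.min(),j.max(),f(255,j.min()-.5,.024),f(255,j.max()+.5,.024))
w=(c['pixels'].min(2)>215); j=np.argwhere(w[20:165,215:300]); print('sleeve rows',j[:,0].min()+20,j[:,0].max()+20,j[:,1].min()+215,j[:,1].max()+215, f(258,j[:,0].max()+20.5,.037),f(258,j[:,0].min()+19.5,.037))
E
```

```text
2.5833 [ 0.45416165 -0.31907617  0.1499243 ] [ 1.79978334e+02 -8.48202967e-02  7.92808239e+01] [ 1.11 -0.32  2.79 -0.52  1.24  0.53 -4.45]
[ 0.38876371 -0.30751071  0.31291795] [-14.34028261  -0.09613464  79.28473432]
170 244 262 [ 0.4411 -0.3232] [0.003  0.0163]
185 244 262 [ 0.4543 -0.3257] [0.0031 0.0164]
200 244 262 [ 0.4677 -0.3283] [0.0032 0.0166]
215 244 261 [ 0.4814 -0.3315] [0.003  0.0159]
fork 232 236 269 [ 0.4974 -0.3346]
fork 240 236 269 [ 0.5051 -0.3361]
fork 278 236 268 [ 0.5428 -0.3439]
fork 283 237 268 [ 0.548  -0.3444]
fork rows 231 284 [ 0.4964 -0.3321] [ 0.55   -0.3424]
sleeve rows 28 159 226 280 [ 0.4309 -0.3167] [ 0.3328 -0.298 ]
```

View pics/w2.png

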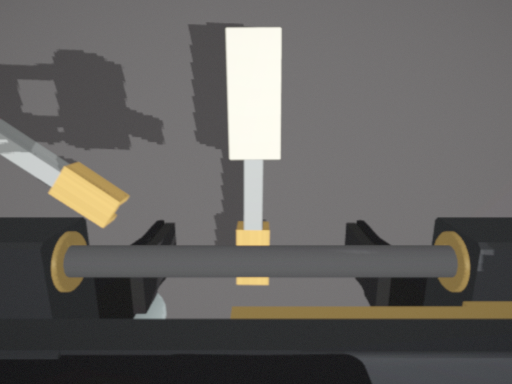

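```bash
python3 - <<'E'
from h import *
go(.455,-.326,.004,78.8,2,cur=(.453,-.322,.150,79.0))
E
```

```text
0 shift [-0.0018, 0.0014, 0.073] rv [0.0, -0.0, 0.0017]
1 shift [-0.0018, 0.0014, 0.073] rv [-0.0, 0.0, 0.0017]
```

send_rows --steps '[[[-0.001, 0.0005, 0.02], [0, 0, 0.001], 0.06], [[-0.0015, 0.0015, 0.045], [0, 0, 0.003], 0.06], [[-0.002, 0.002, 0.07], [0, 0, 0.0035], 0.06], [[-0.003, 0.0025, 0.095], [0, 0, 0.0035], 0.06], [[-0.0036, 0.0028, 0.115], [0, 0, 0.0035], 0.06]]'

```text
time_s: 3.05
tool_pos: [0.453, -0.3274, 0.0335]
tool_rot: [-179.9, 0.0, 78.5]
force: [-0.3, -0.0, 0.2]
grip_width: 0.0636
```

send_rows --steps '[[[0, 0, 0.01], [0, 0, 0], 0.06], [[0, 0, 0.02], [0, 0, 0], 0.06], [[0, 0, 0.028], [0, 0, 0], 0.06], [[0, 0, 0.031], [0, 0, 0], 0.06], [[0, 0, 0.031], [0, 0, 0], 0.06]]'

```text
time_s: 3.47
tool_pos: [0.4546, -0.3261, 0.004]
tool_rot: [-180.0, 0.0, 78.8]
force: [0.4, -0.2, -0.6]
grip_width: 0.06
```

```bash
python3 - <<'E'
from h import *
p,r,o=st();print(o['time_s'],p,r,o['joint_velocities'].round(2),o['force'])
cap('wrist','w3.png')
E
```

```text
3.4667 [ 0.45458744 -0.32607597  0.00399146] [-1.79992104e+02  8.60129469e-03  7.87753857e+01] [ 0.15 -0.89 -0.44 -0.57 -0.18  0.43  0.19] [ 0.39349619 -0.22782956 -0.58741338]
```

View pics/w3.png

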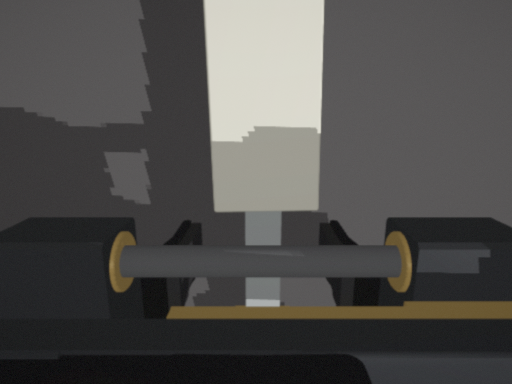

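send_rows --steps '[[[0, 0, 0], [0, 0, 0], 0.03], [[0, 0, 0], [0, 0, 0], 0.01], [[0, 0, 0], [0, 0, 0], 0.0], [[0, 0, 0], [0, 0, 0], 0.0], [[0, 0, 0], [0, 0, 0], 0.0]]' --grip_force 30

```text
time_s: 3.93
tool_pos: [0.4548, -0.326, 0.0044]
tool_rot: [180.0, 0.0, 78.8]
force: [0.6, 0.5, -0.3]
grip_width: 0.0346
```

send_rows --steps '[[[0, 0, 0], [0, 0, 0], 0.0], [[0, 0, 0], [0, 0, 0], 0.0], [[0, 0, -0.001], [0, 0, 0], 0.0], [[0, 0, -0.002], [0, 0, 0], 0.0], [[0, 0, -0.003], [0, 0, 0], 0.0]]'

```text
time_s: 4.35
tool_pos: [0.4543, -0.3256, 0.0067]
tool_rot: [-180.0, -0.0, 78.8]
force: [-1.0, -0.1, -2.5]
grip_width: 0.0156
```

send_rows --steps '[[[0, 0.006, 0], [0, 0, 0], 0.0], [[0, 0.016, 0], [0, 0, 0], 0.0], [[0, 0.027, 0], [0, 0, 0], 0.0], [[0, 0.038, 0], [0, 0, 0], 0.0], [[0, 0.045, 0], [0, 0, 0], 0.0]]'

```text
time_s: 4.77
tool_pos: [0.501, -0.3347, 0.0071]
tool_rot: [179.9, -0.0, 78.8]
force: [0.4, -0.2, -2.1]
grip_width: 0.0158
```

```bash
python3 - <<'E'
from h import *
p,r,o=st();print(o['time_s'],p,r,o['force'],o['grip_width'])
c=cap('top');cv2.imwrite('pics/t2.png',cv2.resize(c['pixels'][150:290,280:450,::-1],None,fx=4,fy=4,interpolation=cv2.INTER_CUBIC))
E
```

```text
4.7667 [ 0.50098776 -0.33471459  0.00711992] [ 1.79904675e+02 -9.17722861e-03  7.88432965e+01] [ 0.35916585 -0.2114043  -2.10419371] 0.01581466111201439
```

View pics/t2.png

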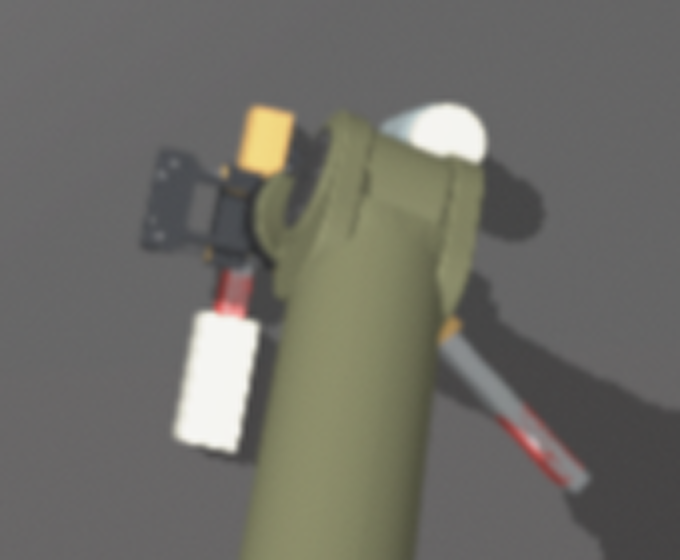

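send_rows --steps '[[[0, 0, 0.0015], [0, 0, 0], 0.0], [[0, 0, 0.003], [0, 0, 0], 0.0], [[0, 0, 0.003], [0, 0, 0], 0.035], [[0, 0, 0.003], [0, 0, 0], 0.035], [[0, 0, 0.003], [0, 0, 0], 0.035]]'

```text
time_s: 5.23
tool_pos: [0.4983, -0.3348, 0.0041]
tool_rot: [-180.0, 0.0, 78.8]
force: [-0.3, -0.3, 0.7]
grip_width: 0.0286
```

send_rows --steps '[[[0, 0, 0], [0, 0, 0], 0.035], [[0, -0.007, 0], [0, 0, 0], 0.035], [[0, -0.015, 0], [0, 0, 0], 0.035], [[0, -0.022, 0], [0, 0, 0], 0.035], [[0, -0.022, 0], [0, 0, 0], 0.035]]'

```text
time_s: 5.65
tool_pos: [0.4747, -0.3303, 0.0037]
tool_rot: [-179.9, 0.0, 78.7]
force: [-0.1, 0.3, -0.4]
grip_width: 0.0347
```

send_rows --steps '[[[0, 0, 0], [0, 0, 0], 0.01], [[0, 0, 0], [0, 0, 0], 0.0], [[0, 0, 0], [0, 0, 0], 0.0], [[0, 0, 0], [0, 0, 0], 0.0], [[0, 0, 0], [0, 0, 0], 0.0]]'

```text
time_s: 6.07
tool_pos: [0.4776, -0.3303, 0.0042]
tool_rot: [180.0, -0.0, 78.8]
force: [-0.4, -0.0, 1.2]
grip_width: 0.0154
```

```bash
python3 - <<'E'
from h import *
p,r,o=st();print(o['time_s'],p,r,o['force'],o['grip_width'])
cap('wrist','w4.png')
E
```

```text
6.0667 [ 0.47761077 -0.33025773  0.00415578] [ 1.79978931e+02 -2.57671886e-03  7.88190680e+01] [-0.3949096  -0.01677835  1.23408582] 0.015369916308078177
```

View pics/w4.png

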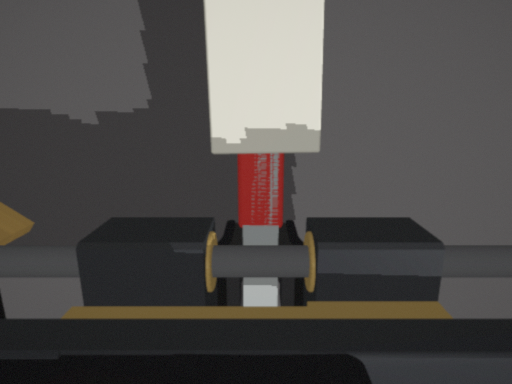

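send_rows --steps '[[[0, 0, -0.001], [0, 0, 0], 0.0], [[0, 0.004, -0.003], [0, 0, 0], 0.0], [[0, 0.012, -0.003], [0, 0, 0], 0.0], [[0.001, 0.021, -0.003], [0, 0, 0], 0.0], [[0.003, 0.03, -0.003], [0, 0, 0], 0.0]]'

```text
time_s: 6.53
tool_pos: [0.5083, -0.3337, 0.007]
tool_rot: [180.0, 0.0, 78.8]
force: [-0.6, -0.3, -2.8]
grip_width: 0.0155
```

send_rows --steps '[[[0, 0.006, 0], [0, 0, 0], 0.0], [[0, 0.012, 0], [0, 0, 0], 0.0], [[0, 0.018, 0], [0, 0, 0], 0.0], [[0, 0.022, 0], [0, 0, 0], 0.0], [[0, 0.022, 0], [0, 0, 0], 0.0]]'

```text
time_s: 6.95
tool_pos: [0.5299, -0.3374, 0.007]
tool_rot: [180.0, -0.0, 78.8]
force: [0.6, 0.3, -2.5]
grip_width: 0.0158
```

```bash
python3 - <<'E'
from h import *
p,r,o=st();print(o['time_s'],p,r,o['force'],o['grip_width'])
cap('wrist','w5.png');c=cap('top');cv2.imwrite('pics/t3.png',cv2.resize(c['pixels'][150:290,280:450,::-1],None,fx=4,fy=4,interpolation=cv2.INTER_CUBIC))
E
```

```text
6.95 [ 0.52989125 -0.33740611  0.00703559] [ 1.79957629e+02 -1.00977851e-02  7.88404086e+01] [ 0.56815916  0.28471781 -2.53607822] 0.01578151569595667
```

View pics/w5.png

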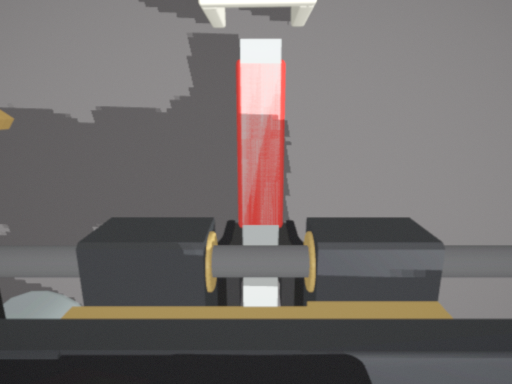

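View pics/t3.png

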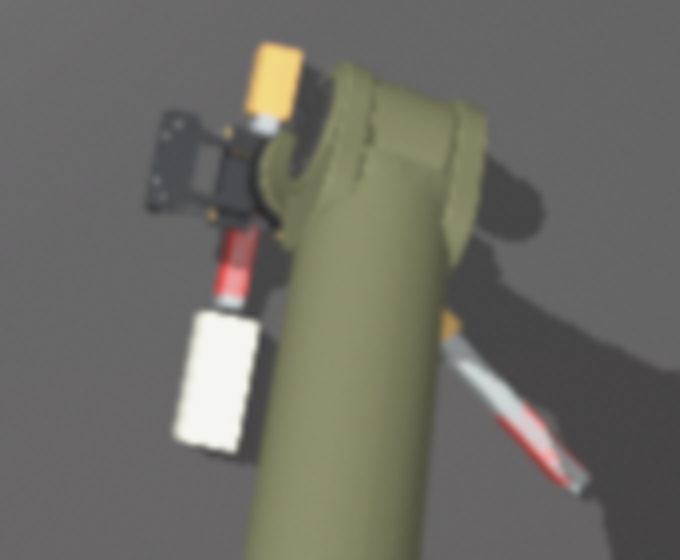

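send_rows --steps '[[[0, 0, 0.001], [0, 0, 0], 0.0], [[0, 0, 0.0025], [0, 0, 0], 0.0], [[0, 0, 0.003], [0, 0, 0], 0.0], [[0, 0, 0.003], [0, 0, 0], 0.045], [[0, 0, 0.003], [0, 0, 0], 0.045]]'

```text
time_s: 7.47
tool_pos: [0.529, -0.3377, 0.0045]
tool_rot: [180.0, 0.0, 78.8]
force: [0.2, 0.7, -0.1]
grip_width: 0.0229
```

send_rows --steps '[[[0, 0, 0], [0, 0, 0], 0.045], [[0, 0, 0], [0, 0, 0], 0.045], [[0, 0, 0], [0, 0, 0], 0.045], [[0, 0, 0], [0, 0, 0], 0.045], [[0, 0, 0], [0, 0, 0], 0.045]]'

```text
time_s: 7.88
tool_pos: [0.5289, -0.3375, 0.0041]
tool_rot: [180.0, 0.0, 78.8]
force: [-0.8, -0.7, 0.2]
grip_width: 0.0442
```

send_rows --steps '[[[0, -0.008, 0], [0, 0, 0], 0.045], [[0, -0.018, 0], [0, 0, 0], 0.045], [[0, -0.028, 0], [0, 0, 0], 0.045], [[0, -0.038, 0], [0, 0, 0], 0.045], [[0, -0.046, 0], [0, 0, 0], 0.045]]'

```text
time_s: 8.3
tool_pos: [0.4817, -0.3284, 0.0039]
tool_rot: [-179.9, 0.0, 78.8]
force: [-0.9, 0.1, 0.2]
grip_width: 0.0455
```

```bash
python3 - <<'E'
from h import *
p,r,o=st();print(o['time_s'],p,r,o['force'],o['grip_width'])
c=cap('wrist','w6.png');p,r,o=st();print(p,r);hsv=cv2.cvtColor(c['pixels'],cv2.COLOR_RGB2HSV)
cv2.imwrite('pics/s6.png',cap('scene')['pixels'][60:360,100:500,::-1])
t=cap('top');cv2.imwrite('pics/t4.png',cv2.resize(t['pixels'][150:290,280:450,::-1],None,fx=4,fy=4,interpolation=cv2.INTER_CUBIC))
E
```

```text
8.3 [ 0.48170021 -0.32839363  0.00390204] [-1.79934134e+02  1.81159162e-02  7.87785975e+01] [-0.91577544  0.07948201  0.22097591] 0.045475390102538205
[ 0.48020038 -0.32841517  0.00374024] [-1.79829471e+02  2.95390018e-02  7.87385476e+01]
```

View pics/w6.png

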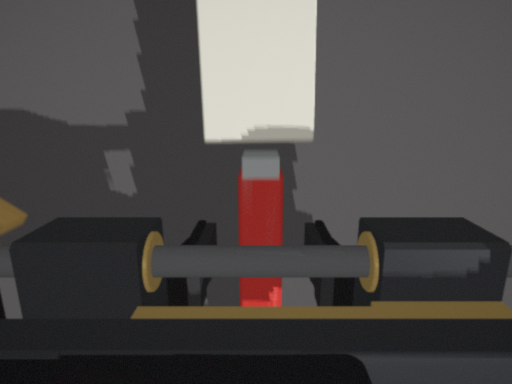

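View pics/t4.png

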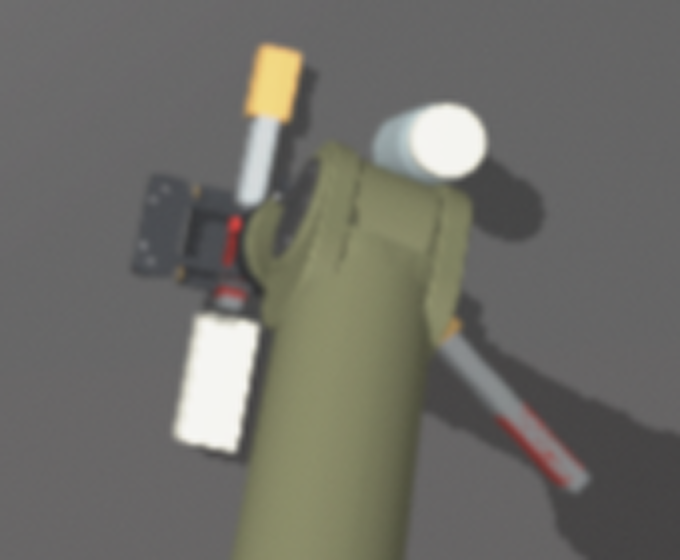

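View pics/s6.png

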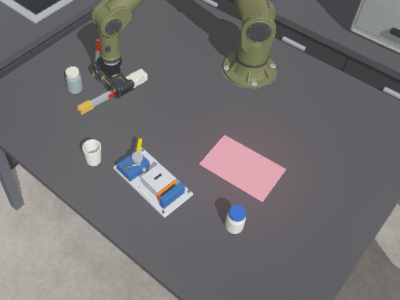

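```bash
python3 - <<'E'
from h import *
t=cap('top'); hsv=cv2.cvtColor(t['pixels'],cv2.COLOR_RGB2HSV);m=cv2.inRange(hsv,np.array((12,70,120)),np.array((24,255,255)))[150:190,335:360]
j=np.argwhere(m>0);ce=j.mean(0);P=onplane(t,ce[1]+335,ce[0]+150,.024);print('fork centre',P, 'moved',P[:2]-np.array([.523,-.3361]),np.linalg.norm(P[:2]-np.array([.523,-.3361])))
c=cap('wrist');im=c['pixels'];print(im[140:162,261].tolist()); 
print('tail',onplane(c,261,150,.024),'mouth',onplane(c,261,141,.037))
E
```

```text
fork centre [ 0.61832377 -0.35290681  0.024     ] moved [ 0.09532377 -0.01680681] 0.09679406158516352
[[65, 62, 62], [61, 59, 59], [61, 59, 60], [61, 59, 60], [61, 59, 60], [61, 59, 60], [59, 59, 59], [63, 62, 62], [73, 74, 74], [89, 91, 91], [96, 99, 98], [96, 99, 98], [95, 98, 98], [97, 99, 98], [99, 101, 101], [109, 112, 111], [120, 122, 121], [120, 123, 123], [122, 125, 124], [123, 125, 125], [122, 125, 124], [121, 124, 124]]
tail [ 0.43638158 -0.31963071  0.024     ] mouth [ 0.43134775 -0.3186676   0.037     ]
```

send_rows --steps '[[[0, 0, 0], [0, 0, 0], 0.02], [[0, 0, 0], [0, 0, 0], 0.0], [[0, 0, 0], [0, 0, 0], 0.0], [[0, 0, 0], [0, 0, 0], 0.0], [[0, 0, 0], [0, 0, 0], 0.0]]' --grip_force 60

```text
time_s: 8.97
tool_pos: [0.4838, -0.3285, 0.004]
tool_rot: [180.0, -0.0, 78.8]
force: [1.2, 1.7, -1.5]
grip_width: 0.0191
```

send_rows --steps '[[[0, 0, 0], [0, 0, 0], 0.0], [[0, 0, -0.003], [0, 0, 0], 0.0], [[0, 0, -0.01], [0, 0, 0], 0.0], [[0, 0, -0.02], [0, 0, 0], 0.0], [[0, 0, -0.03], [0, 0, 0], 0.0]]'

```text
time_s: 9.38
tool_pos: [0.4835, -0.3284, 0.0348]
tool_rot: [-180.0, -0.0, 78.8]
force: [-0.6, -0.0, -2.5]
grip_width: 0.0196
```

```bash
python3 - <<'E'
from h import *
p,r,o=st();print(o['time_s'],p,r,o['force'],o['grip_width'],o['wrist_torque'])
go(.532,-.118,.13,125,2,cur=(.4825,-.3283,.034,78.8))
E
```

```text
9.3833 [ 0.48345868 -0.32835866  0.03476929] [-1.79967044e+02 -1.38731461e-02  7.88169933e+01] [-0.58511315 -0.02909434 -2.52543647] 0.019603855444762477 [ 0.12230286 -0.0491612   0.01988348]
0 shift [0.108, 0.0039, -0.048] rv [-0.0, 0.0, -0.4032]
1 shift [0.0978, 0.0459, -0.048] rv [0.0, 0.0, -0.4032]
```

```bash
python3 - <<'E'
from h import *
go(.522,-.124,.12,125.2,2,cur=(.4833,-.3283,.034,78.8))
E
```

```text
0 shift [0.104, -0.0009, -0.043] rv [-0.0, 0.0, -0.4049]
1 shift [0.0959, 0.0402, -0.043] rv [-0.0, -0.0, -0.4049]
```

send_rows --steps '[[[0.015, 0, -0.02], [0, 0, -0.06], 0.0], [[0.037, 0, -0.037], [0, 0, -0.14], 0.0], [[0.06, 0, -0.043], [0, 0, -0.23], 0.0], [[0.083, -0.001, -0.043], [0, 0, -0.32], 0.0], [[0.104, -0.001, -0.043], [0, 0, -0.405], 0.0]]'

```text
time_s: 9.8
tool_pos: [0.5038, -0.2253, 0.0791]
tool_rot: [179.9, 0.1, 102.3]
force: [0.8, 0.0, -3.0]
grip_width: 0.0194
```

send_rows --steps '[[[0.024, 0.01, -0.015], [0, 0, -0.1], 0.0], [[0.048, 0.02, -0.03], [0, 0, -0.2], 0.0], [[0.07, 0.03, -0.043], [0, 0, -0.3], 0.0], [[0.086, 0.037, -0.043], [0, 0, -0.37], 0.0], [[0.096, 0.04, -0.043], [0, 0, -0.405], 0.0]]'

```text
time_s: 10.22
tool_pos: [0.5237, -0.1213, 0.1223]
tool_rot: [179.9, 0.2, 125.6]
force: [0.7, -0.5, -2.9]
grip_width: 0.0194
```

send_rows --steps '[[[0, 0, 0], [0, 0, 0], 0.0], [[0, 0, 0], [0, 0, 0], 0.0], [[0, 0, 0], [0, 0, 0], 0.0], [[0, 0, 0], [0, 0, 0], 0.0], [[0, 0, 0], [0, 0, 0], 0.0]]'

```text
time_s: 10.63
tool_pos: [0.5215, -0.1256, 0.1196]
tool_rot: [-180.0, -0.0, 125.1]
force: [-0.2, -1.7, -2.6]
grip_width: 0.0194
```

```bash
python3 - <<'E'
from h import *
p,r,o=st();print(o['time_s'],p,r,o['qpos'].round(1),o['force'],o['grip_width'])
cap('wrist','w7.png')
t=cap('top');cv2.imwrite('pics/t5.png',cv2.resize(t['pixels'][100:220,200:330,::-1],None,fx=6,fy=5,interpolation=cv2.INTER_CUBIC))
t=cap('scene');cv2.imwrite('pics/s7.png',cv2.resize(t['pixels'][130:280,170:300,::-1],None,fx=4,fy=4,interpolation=cv2.INTER_CUBIC))
E
```

```text
10.6333 [ 0.52151817 -0.12559016  0.11964072] [-1.79956195e+02 -2.20646710e-02  1.25052953e+02] [ 51.6  13.8 -45.7 105.3  10.8  65.4 127.3] [-0.23472414 -1.72147434 -2.56126599] 0.01942986117406123
```

View pics/w7.png

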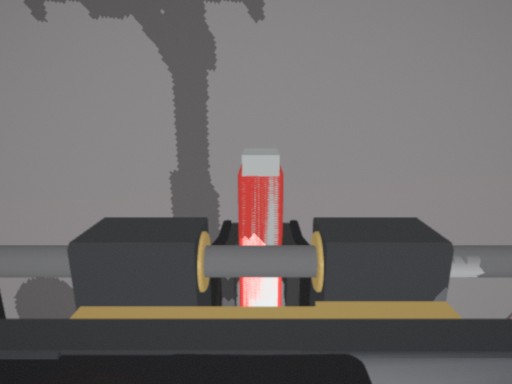

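View pics/t5.png

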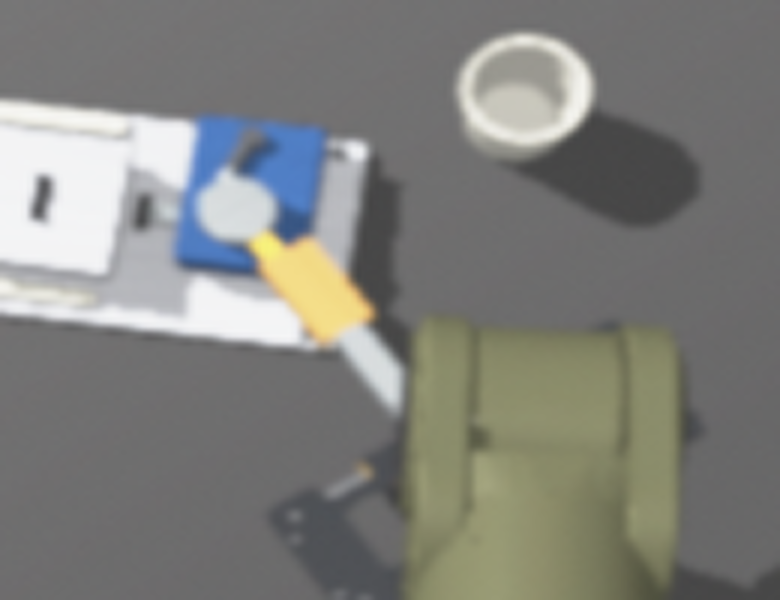

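View pics/s7.png

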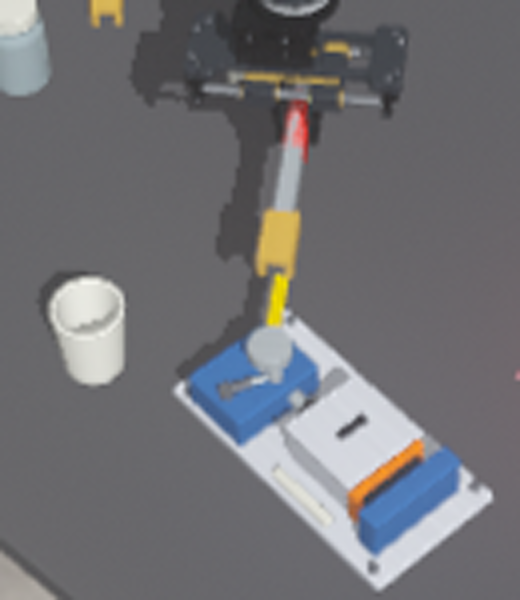

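```bash
python3 - <<'E'
from h import *
t=cap('top'); p,r,o=st(); print(p,r[2])
hsv=cv2.cvtColor(t['pixels'],cv2.COLOR_RGB2HSV)
def msk(lo,hi):
    m=cv2.inRange(hsv,np.array(lo),np.array(hi)); m[:130]=0;m[180:]=0;m[:,:232]=0;m[:,275:]=0; return m
for n,lo,hi,z in (('fork',(12,70,120),(23,255,255),p[2]+.02),('yel',(25,90,120),(34,255,255),.076)):
    j=np.argwhere(msk(lo,hi)>0)[:,::-1].astype(np.float32); 
    W=np.array([onplane(t,*q,z)[:2] for q in j]); c=W.mean(0); u,s,v=np.linalg.svd(W-c); d=v[0]*np.sign(v[0][0])
    pr=(W-c)@d; print(n,len(j),j.mean(0),c.round(4),np.degrees(np.arctan2(d[1],d[0])).round(2),pr.min().round(4),pr.max().round(4))
im=t['pixels'][120:180,225:275]; big=cv2.resize(im[:,:,::-1],None,fx=12,fy=10,interpolation=cv2.INTER_CUBIC); cv2.imwrite('pics/hub.png',big)
g=cv2.cvtColor(cv2.resize(t['pixels'][125:160,225:260],None,fx=8,fy=8,interpolation=cv2.INTER_CUBIC),cv2.COLOR_RGB2GRAY)
h=cv2.HoughCircles(g,cv2.HOUGH_GRADIENT,1,60,param1=60,param2=12,minRadius=38,maxRadius=64); print(h)
if h is not None:
    for a in h[0]: print('hub',onplane(t,(a[0]+.5)/8-.5+225,(a[1]+.5)/8-.5+125,.078), a[2]/8/417*1.26)
E
```

```text
[ 0.52190301 -0.12454223  0.11990248] 125.16692852170749
fork 134 [252.79851 157.19403] [ 0.6345 -0.0486] 39.72 -0.028 0.0359
yel 18 [244.11111 149.11111] [ 0.669  -0.0215] 45.59 -0.0082 0.007
[[[115.5 134.5  52.2]
  [ 93.5 231.5  53.2]]]
hub [ 0.6921115  -0.00544018  0.078     ] 0.019715827
hub [0.65453322 0.00204656 0.078     ] 0.020093527
```

View pics/hub.png

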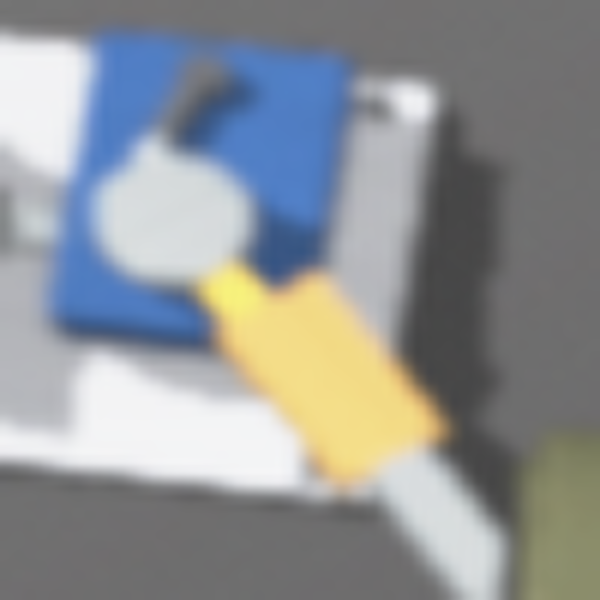

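```bash
python3 - <<'E'
from h import *
t=cap('top'); z=.14
f=lambda x,y:onplane(t,(x+.5)/12-.5+225,(y+.5)/10-.5+120,z)[:2]
C=[f(*q) for q in [(320,270),(218,337),(338,492),(447,434)]]
C=np.array(C);print(C.round(4)); fr=(C[0]+C[1])/2; ba=(C[2]+C[3])/2; d=fr-ba
print('front',fr,'back',ba,np.degrees(np.arctan2(d[1],d[0])),np.linalg.norm(d),'widths',np.linalg.norm(C[0]-C[1]),np.linalg.norm(C[2]-C[3]))
# wrist-scene check: side edges
hub=np.array([.6921,-.0054]);stub=np.array([.6528,-.033]);tip=np.array([.6305,-.0471])
for n,a in(('stub',stub),('tip',tip)): e=hub-a; print(n,np.degrees(np.arctan2(e[1],e[0])),np.linalg.norm(e))
th=np.radians(34.8); n=np.array([-np.sin(th),np.cos(th)])
for q in (fr,ba,(fr+ba)/2,np.array([.5219,-.1245]),stub,tip): print('offset from lever line mm',((q-hub)@n*1000).round(1),'along',((hub-q)@np.array([np.cos(th),np.sin(th)])*1000).round(1))
E
```

```text
[[ 0.6655 -0.0433]
 [ 0.6453 -0.0191]
 [ 0.6007 -0.0491]
 [ 0.6183 -0.075 ]]
front [ 0.65542189 -0.03122258] back [ 0.60949851 -0.0620303 ] 33.855691869921934 0.05529984386436356 widths 0.03153641696104513 0.031298317926530365
stub 35.07998703759795 0.04802343178074637
tip 34.09595924851607 0.0743871628710224
offset from lever line mm -0.3 along 44.9
offset from lever line mm 0.6 along 100.1
offset from lever line mm 0.2 along 72.5
offset from lever line mm -0.7 along 207.7
offset from lever line mm -0.2 along 48.0
offset from lever line mm 0.9 along 74.4
```

```bash
python3 - <<'E'
from h import *
t=cap('scene');cv2.imwrite('pics/s8.png',cv2.resize(t['pixels'][150:220,215:265,::-1],None,fx=10,fy=8,interpolation=cv2.INTER_CUBIC))
P,r,o=st()
for z in (.13,.14,.15):
    print(z,[np.round([(u-215)*10,(v-150)*8],0).tolist() for u,v in [proj(t,[*q,z]) for q in ([.6655,-.0433],[.6453,-.0191],[.6007,-.0491],[.6183,-.075])]])
E
```

```text
0.13 [[179.0, 369.0], [271.0, 370.0], [293.0, 275.0], [205.0, 269.0]]
0.14 [[179.0, 354.0], [271.0, 356.0], [293.0, 261.0], [204.0, 254.0]]
0.15 [[178.0, 340.0], [270.0, 341.0], [292.0, 246.0], [203.0, 239.0]]
```

View pics/s8.png

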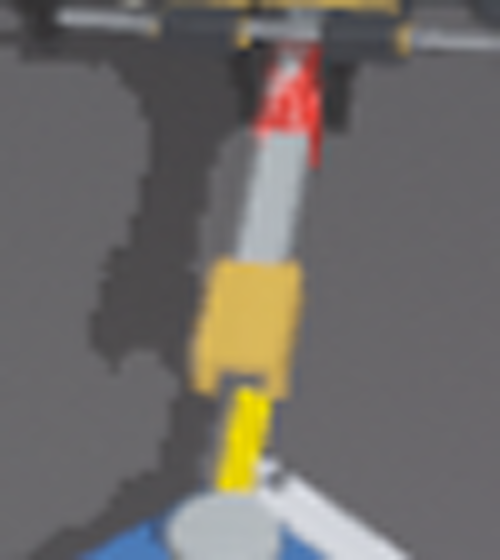

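send_rows --steps '[[[0, 0.003, 0.006], [0, 0, 0], 0.0], [[0, 0.007, 0.014], [0, 0, 0], 0.0], [[0, 0.011, 0.022], [0, 0, 0], 0.0], [[0, 0.013, 0.028], [0, 0, 0], 0.0], [[0, 0.013, 0.03], [0, 0, 0], 0.0]]'

```text
time_s: 11.35
tool_pos: [0.5321, -0.1155, 0.0882]
tool_rot: [-180.0, -0.1, 125.3]
force: [0.7, -0.0, -3.1]
grip_width: 0.0199
```

send_rows --steps '[[[0, 0, 0.001], [0, 0, 0], 0.0], [[0, 0, 0.003], [0, 0, 0], 0.0], [[0, 0, 0.006], [0, 0, 0], 0.0], [[0, 0, 0.008], [0, 0, 0], 0.0], [[0, 0, 0.008], [0, 0, 0], 0.0]]'

```text
time_s: 11.77
tool_pos: [0.5323, -0.1168, 0.0817]
tool_rot: [-180.0, -0.0, 125.2]
force: [0.2, 0.0, -2.2]
grip_width: 0.0197
```

```bash
python3 - <<'E'
from h import *
p,r,o=st();print(o['time_s'],p,r,o['force'],o['grip_width'],o['wrist_torque'])
t=cap('scene');cv2.imwrite('pics/s9.png',cv2.resize(t['pixels'][150:230,205:265,::-1],None,fx=8,fy=7,interpolation=cv2.INTER_CUBIC))
t=cap('top');cv2.imwrite('pics/t9.png',cv2.resize(t['pixels'][120:180,225:275,::-1],None,fx=12,fy=10,interpolation=cv2.INTER_CUBIC))
E
```

```text
11.7667 [ 0.53230087 -0.11676747  0.08167693] [-1.79968322e+02 -1.57690116e-02  1.25204319e+02] [ 0.24001998  0.01297013 -2.22791493] 0.01971680184553084 [ 0.1365072  -0.01018426 -0.064555  ]
```

View pics/s9.png

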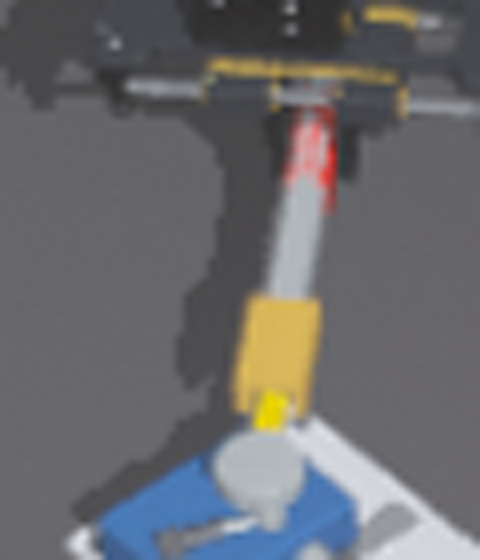

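View pics/t9.png

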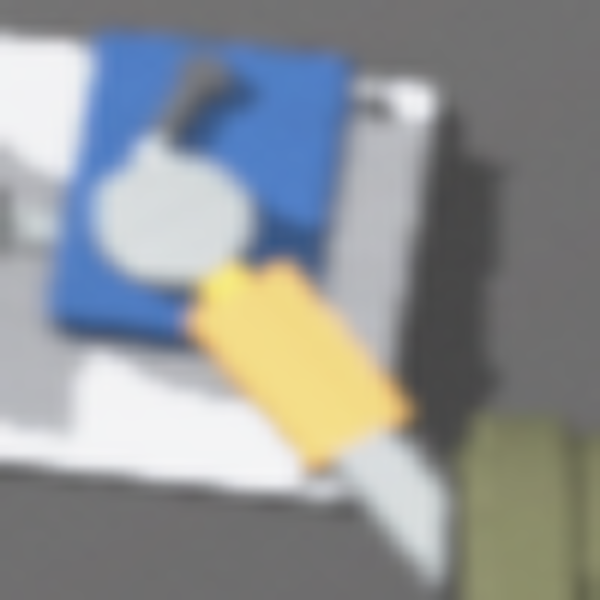

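```bash
python3 - <<'E'
from h import *
t=cap('top'); 
f=lambda x,y,z:onplane(t,(x+.5)/12-.5+225,(y+.5)/10-.5+120,z)[:2]
C=np.array([f(*q,z) for q,z in [((287,258),.099),((187,323),.099),((312,472),.1),((414,410),.1)]])
fr=(C[0]+C[1])/2; ba=(C[2]+C[3])/2; d=fr-ba
print('front',fr,'back',ba,np.degrees(np.arctan2(d[1],d[0])),np.linalg.norm(d),np.linalg.norm(C[0]-C[1]),np.linalg.norm(C[2]-C[3]))
hub=np.array([.6921,-.0054]); th=np.radians(34.8); n=np.array([-np.sin(th),np.cos(th)])
for q in (fr,ba,f(225,288,.076)): print(((q-hub)@n*1000).round(1),((hub-q)@np.array([np.cos(th),np.sin(th)])*1000).round(1))
E
```

```text
front [ 0.66642902 -0.022547  ] back [ 0.6215078  -0.05499168] 35.8389674653823 0.05541275516486373 0.031843597179523356 0.031594417665351086
0.6 30.9
-0.4 86.3
0.7 24.9
```

send_rows --steps '[[[0, 0, 0.002], [0, 0, 0], 0.0], [[0, 0, 0.005], [0, 0, 0], 0.0], [[0, 0, 0.008], [0, 0, 0], 0.0], [[0, 0, 0.011], [0, 0, 0], 0.0], [[0, 0, 0.012], [0, 0, 0], 0.0]]'

```text
time_s: 12.33
tool_pos: [0.5322, -0.1165, 0.0693]
tool_rot: [-180.0, -0.0, 125.2]
force: [1.0, 0.1, -2.6]
grip_width: 0.0195
```

```bash
python3 - <<'E'
from h import *
p,r,o=st();print(o['time_s'],p,r,o['force'],o['grip_width'],o['wrist_torque'])
t=cap('scene');cv2.imwrite('pics/s10.png',cv2.resize(t['pixels'][150:230,205:265,::-1],None,fx=8,fy=7,interpolation=cv2.INTER_CUBIC))
E
```

```text
12.3333 [ 0.53217031 -0.11654649  0.0693197 ] [-1.79959653e+02 -4.25729293e-02  1.25224266e+02] [ 0.96023287  0.1014143  -2.62808558] 0.019451320968747146 [ 0.08310011  0.04213699 -0.01522704]
```

View pics/s10.png

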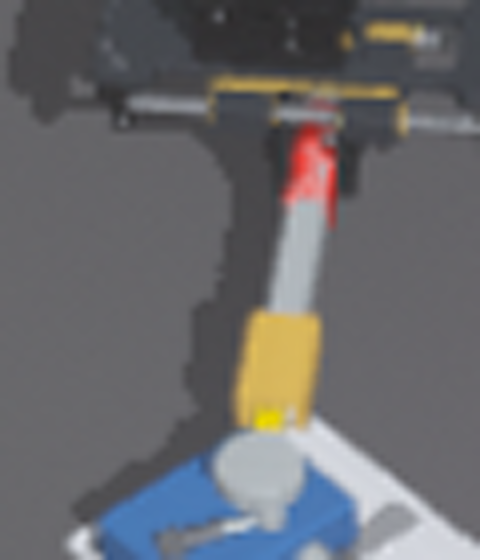

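send_rows --steps '[[[0, 0, 0.001], [0, 0, 0], 0.0], [[0, 0, 0.002], [0, 0, 0], 0.0], [[0, 0, 0.003], [0, 0, 0], 0.0], [[0, 0, 0.004], [0, 0, 0], 0.0], [[0, 0, 0.004], [0, 0, 0], 0.0]]'

```text
time_s: 12.8
tool_pos: [0.5325, -0.1166, 0.0659]
tool_rot: [-180.0, -0.0, 125.2]
force: [0.3, -0.2, -2.0]
grip_width: 0.0195
```

```bash
python3 - <<'E'
from h import *
p,r,o=st();print(o['time_s'],p,r,o['force'],o['grip_width'],o['wrist_torque'])
t=cap('scene');cv2.imwrite('pics/s11.png',cv2.resize(t['pixels'][150:230,205:265,::-1],None,fx=8,fy=7,interpolation=cv2.INTER_CUBIC))
p,r,o=st();print(p,r[2])
E
```

```text
12.8 [ 0.53253808 -0.11662158  0.06587009] [-1.79987273e+02 -5.17578810e-03  1.25221815e+02] [ 0.34384684 -0.23310669 -2.00189114] 0.019540070705337254 [ 0.11364368 -0.0412531  -0.00445   ]
[ 0.53259227 -0.11661235  0.06594577] 125.21848636356698
```

View pics/s11.png

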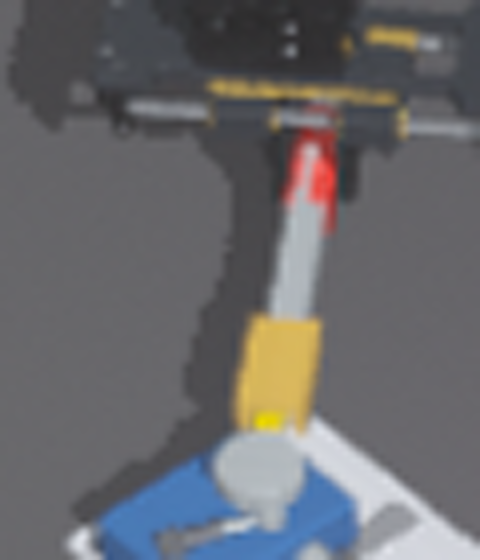

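send_rows --steps '[[[0.0039, 0.0, 0.001], [0, 0, 0.02], 0.0], [[0.0117, 0.0003, 0.0015], [0, 0, 0.06], 0.0], [[0.0214, 0.0012, 0.0015], [0, 0, 0.11], 0.0], [[0.031, 0.0025, 0.0015], [0, 0, 0.16], 0.0], [[0.0386, 0.0039, 0.0015], [0, 0, 0.2], 0.0]]'

```text
time_s: 13.27
tool_pos: [0.5163, -0.0866, 0.0655]
tool_rot: [179.7, 0.4, 113.3]
force: [8.5, -8.2, -8.2]
grip_width: 0.0193
```

```bash
python3 - <<'E'
from h import *
p,r,o=st();print(o['time_s'],p,r,o['force'],o['grip_width'],o['wrist_torque'])
t=cap('top');cv2.imwrite('pics/t12.png',cv2.resize(t['pixels'][110:190,205:285,::-1],None,fx=8,fy=7,interpolation=cv2.INTER_CUBIC))
E
```

```text
13.2667 [ 0.51630315 -0.08657762  0.06550014] [179.73321624   0.42479127 113.33723796] [ 8.46141412 -8.15901848 -8.23694235] 0.019326050714918802 [-1.86511477 -1.45011398 -0.68909037]
```

View pics/t12.png

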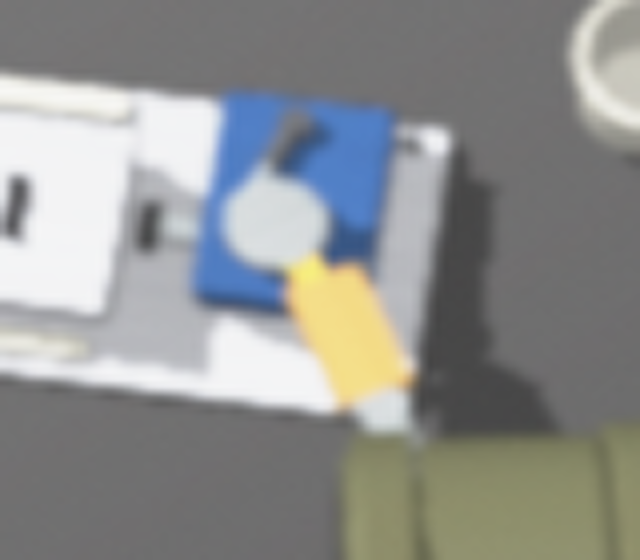

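send_rows --steps '[[[0.0117, 0.0003, 0], [0, 0, 0.06], 0.0], [[0.0233, 0.0014, 0], [0, 0, 0.12], 0.0], [[0.0348, 0.0031, 0], [0, 0, 0.18], 0.0], [[0.0462, 0.0056, 0], [0, 0, 0.24], 0.0], [[0.0575, 0.0087, 0], [0, 0, 0.3], 0.0]]'

```text
time_s: 13.73
tool_pos: [0.5003, -0.0314, 0.0652]
tool_rot: [179.8, 0.4, 96.1]
force: [5.5, -10.5, -6.5]
grip_width: 0.0198
```

```bash
python3 - <<'E'
from h import *
p,r,o=st();print(o['time_s'],p,r,o['force'],o['grip_width'],o['wrist_torque'])
a=np.radians(r[2]-90);q=np.array([.6921,-.0054])-p[:2];print('pivot in bar frame',q@[np.cos(a),np.sin(a)],q@[-np.sin(a),np.cos(a)])
t=cap('top');cv2.imwrite('pics/t13.png',cv2.resize(t['pixels'][110:190,205:285,::-1],None,fx=8,fy=7,interpolation=cv2.INTER_CUBIC))
E
```

```text
13.7333 [ 0.50029683 -0.03141093  0.06524899] [179.75755428   0.37203973  96.06659867] [  5.46116704 -10.4935218   -6.5226494 ] 0.019780327114562943 [-2.23260858 -1.06434046 -0.58909592]
pivot in bar frame 0.1934779653353449 0.005594656303789369
```

View pics/t13.png

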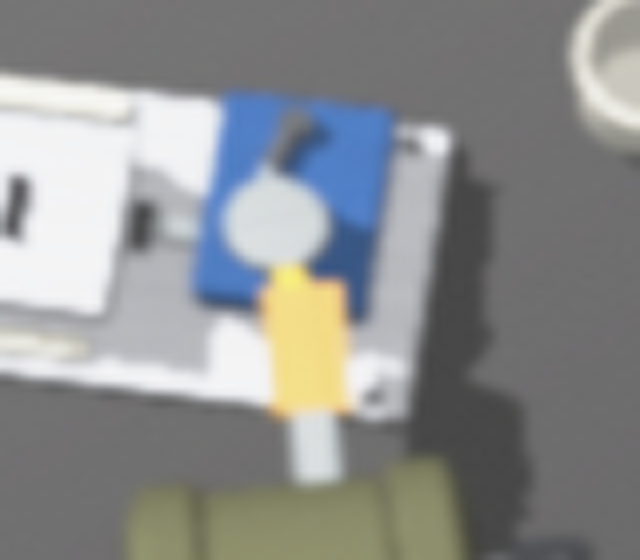

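send_rows --steps '[[[0.0155, 0.0006, 0], [0, 0, 0.08], 0.0], [[0.031, 0.0025, 0], [0, 0, 0.16], 0.0], [[0.0462, 0.0056, 0], [0, 0, 0.24], 0.0], [[0.0612, 0.0099, 0], [0, 0, 0.32], 0.0], [[0.0757, 0.0154, 0], [0, 0, 0.4], 0.0]]'

```text
time_s: 14.2
tool_pos: [0.5056, 0.0455, 0.0646]
tool_rot: [179.8, 0.3, 73.1]
force: [2.0, -9.7, -2.6]
grip_width: 0.0195
```

```bash
python3 - <<'E'
from h import *
p,r,o=st();print(o['time_s'],p,r,o['force'],o['grip_width'],o['wrist_torque'])
a=np.radians(r[2]-90);q=np.array([.6921,-.0054])-p[:2];print('pivot in bar frame',q@[np.cos(a),np.sin(a)],q@[-np.sin(a),np.cos(a)])
t=cap('top');cv2.imwrite('pics/t14.png',cv2.resize(t['pixels'][110:190,205:285,::-1],None,fx=8,fy=7,interpolation=cv2.INTER_CUBIC))
E
```

```text
14.2 [0.50558753 0.04553003 0.06463242] [179.84748077   0.33939394  73.06153309] [ 1.96093147 -9.67427411 -2.56581488] 0.01952616171936712 [-2.19836851 -0.53167138 -0.68461783]
pivot in bar frame 0.1932594081791621 0.005618789790073998
```

View pics/t14.png

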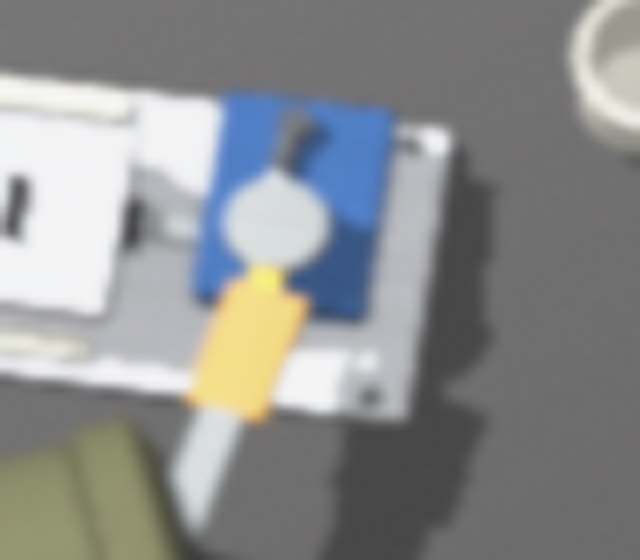

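send_rows --steps '[[[0.0155, 0.0006, 0], [0, 0, 0.08], 0.0], [[0.031, 0.0025, 0], [0, 0, 0.16], 0.0], [[0.0462, 0.0056, 0], [0, 0, 0.24], 0.0], [[0.0612, 0.0099, 0], [0, 0, 0.32], 0.0], [[0.0757, 0.0154, 0], [0, 0, 0.4], 0.0]]'

```text
time_s: 14.67
tool_pos: [0.5409, 0.1162, 0.0642]
tool_rot: [179.9, 0.2, 50.3]
force: [-0.3, -3.7, -2.1]
grip_width: 0.0195
```

send_rows --steps '[[[0.0097, 0.0002, 0], [0, 0, 0.05], 0.0], [[0.0194, 0.001, 0], [0, 0, 0.1], 0.0], [[0.0291, 0.0022, 0], [0, 0, 0.15], 0.0], [[0.0328, 0.0028, 0], [0, 0, 0.17], 0.0], [[0.0328, 0.0028, 0], [0, 0, 0.17], 0.0]]'

```text
time_s: 15.08
tool_pos: [0.5638, 0.143, 0.0644]
tool_rot: [-180.0, 0.0, 41.0]
force: [-0.8, -1.1, -2.8]
grip_width: 0.0194
```

```bash
python3 - <<'E'
from h import *
p,r,o=st();print(o['time_s'],p,r,o['force'],o['grip_width'],o['wrist_torque'])
a=np.radians(r[2]-90);q=np.array([.6921,-.0054])-p[:2];print('pivot in bar frame',q@[np.cos(a),np.sin(a)],q@[-np.sin(a),np.cos(a)])
t=cap('top');cv2.imwrite('pics/t15.png',cv2.resize(t['pixels'][110:190,180:285,::-1],None,fx=7,fy=7,interpolation=cv2.INTER_CUBIC))
E
```

```text
15.0833 [0.56379385 0.1430177  0.0643543 ] [-1.79954254e+02  1.90136839e-02  4.10097624e+01] [-0.75410245 -1.13969014 -2.84458305] 0.019442826737670612 [ 0.1136854  -0.07444911 -0.00079067]
pivot in bar frame 0.1961885739870463 -0.000570315284751502
```

View pics/t15.png

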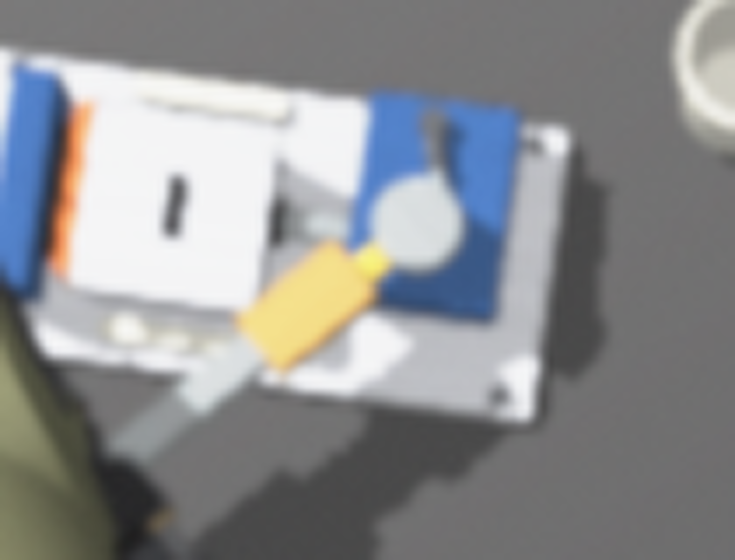

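send_rows --steps '[[[0.004, 0, 0], [0, 0, 0.02], 0.0], [[0.0078, 0.0001, 0], [0, 0, 0.04], 0.0], [[0.0117, 0.0003, 0], [0, 0, 0.06], 0.0], [[0.0117, 0.0003, 0], [0, 0, 0.06], 0.0], [[0.0117, 0.0003, 0], [0, 0, 0.06], 0.0]]'

```text
time_s: 15.55
tool_pos: [0.5719, 0.1478, 0.0638]
tool_rot: [-180.0, 0.3, 37.4]
force: [-3.3, -3.1, -0.9]
grip_width: 0.0197
```

```bash
python3 - <<'E'
from h import *
p,r,o=st();print(o['time_s'],p,r,o['force'],o['grip_width'],o['wrist_torque'])
t=cap('top');im=t['pixels'];cv2.imwrite('pics/t16.png',cv2.resize(im[110:190,180:285,::-1],None,fx=7,fy=7,interpolation=cv2.INTER_CUBIC))
hsv=cv2.cvtColor(im,cv2.COLOR_RGB2HSV);m=cv2.inRange(hsv,np.array((25,90,120)),np.array((34,255,255)));j=np.argwhere(m[130:160,215:245]>0).mean(0)+[130,215];q=onplane(t,j[1],j[0],.076)[:2];e=np.array([.6921,-.0054])-q;print('lever yaw',np.degrees(np.arctan2(e[1],e[0])),np.linalg.norm(e))
E
```

```text
15.55 [0.57186743 0.14777744 0.06380469] [-179.99504415    0.25025626   37.40733251] [-3.25766266 -3.13908694 -0.89230467] 0.01968055757364947 [-0.91713918  0.76765719 -0.61609214]
lever yaw -47.08368212879407 0.02654318894010082
```

View pics/t16.png

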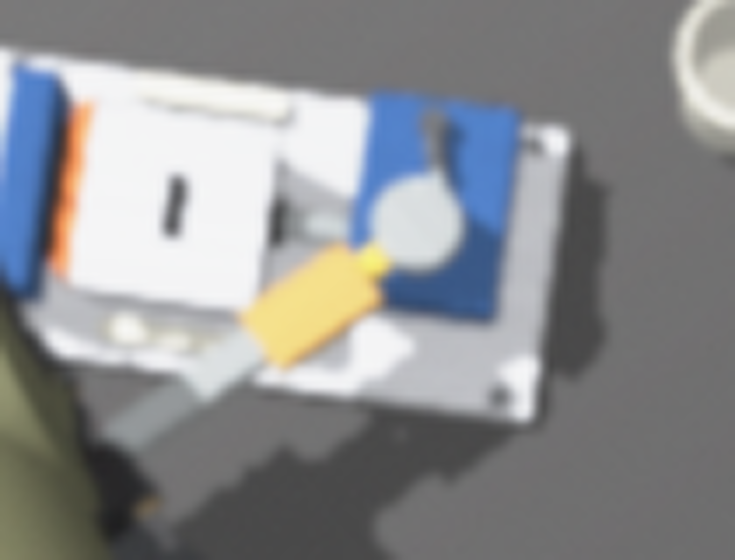

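send_rows --steps '[[[-0.005, 0.0001, 0], [0, 0, -0.025], 0.0], [[-0.0097, 0.0002, 0], [0, 0, -0.05], 0.0], [[-0.0136, 0.0005, 0], [0, 0, -0.07], 0.0], [[-0.0136, 0.0005, 0], [0, 0, -0.07], 0.0], [[-0.0136, 0.0005, -0.002], [0, 0, -0.07], 0.0]]'

```text
time_s: 16.02
tool_pos: [0.5627, 0.1412, 0.0665]
tool_rot: [180.0, -0.0, 41.6]
force: [0.5, 0.3, -1.9]
grip_width: 0.0193
```

send_rows --steps '[[[0, 0, -0.005], [0, 0, 0], 0.0], [[0, 0, -0.015], [0, 0, 0], 0.0], [[0, 0, -0.028], [0, 0, 0], 0.0], [[0, 0, -0.042], [0, 0, 0], 0.0], [[0, 0, -0.056], [0, 0, 0], 0.0]]'

```text
time_s: 16.43
tool_pos: [0.5631, 0.1414, 0.1247]
tool_rot: [180.0, -0.1, 41.6]
force: [0.1, 0.5, -2.8]
grip_width: 0.0194
```

```bash
python3 - <<'E'
from h import *
p,r,o=st();print(o['time_s'],p,r,o['force'],o['grip_width'],o['wrist_torque'])
t=cap('top');im=t['pixels'];cv2.imwrite('pics/t17.png',cv2.resize(im[100:270,100:285,::-1],None,fx=4,fy=3.5,interpolation=cv2.INTER_CUBIC))
t=cap('scene');im=t['pixels'];cv2.imwrite('pics/s17.png',cv2.resize(im[150:290,190:390,::-1],None,fx=4,fy=4,interpolation=cv2.INTER_CUBIC))
E
```

```text
16.4333 [0.56305452 0.14141543 0.12468778] [ 1.79960598e+02 -7.60967715e-02  4.15814374e+01] [ 0.06744755  0.48335403 -2.8244126 ] 0.019403270356556236 [ 0.0543231  -0.15069758 -0.01163036]
```

View pics/t17.png

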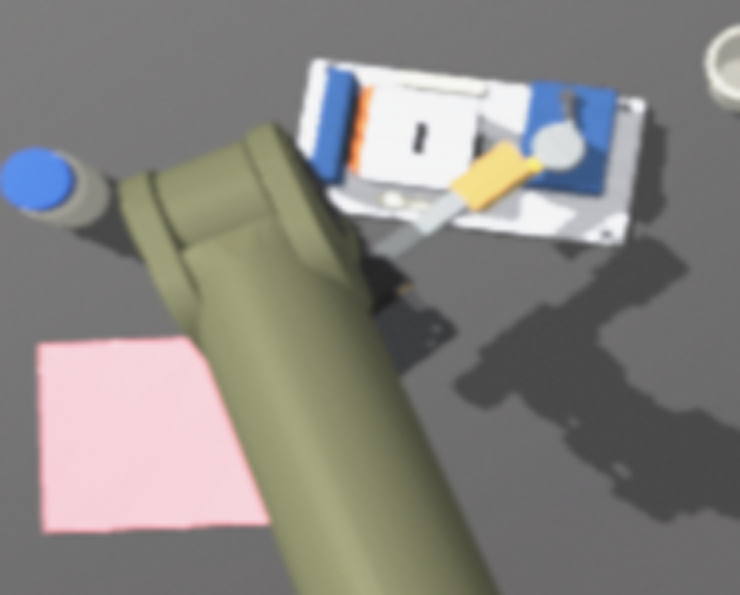

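View pics/s17.png

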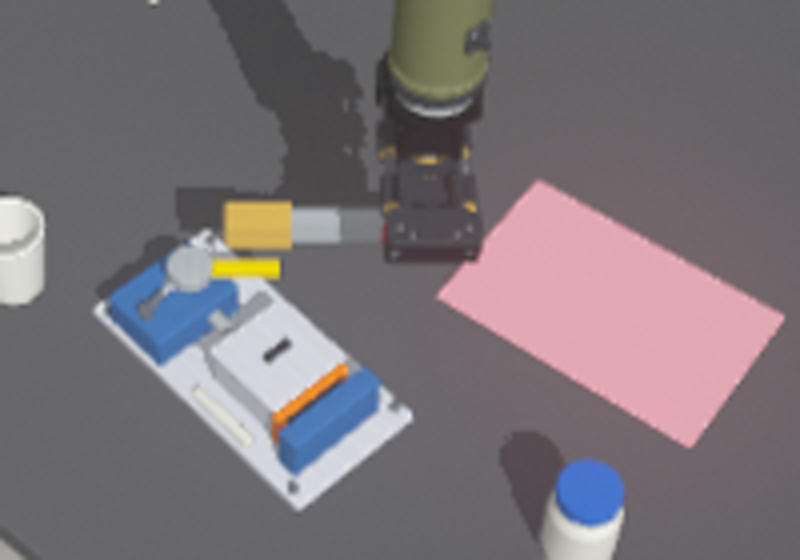

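```bash
python3 - <<'E'
from h import *
go(.402,.308,.08,41.6,2,cur=(.563,.1413,.1245,41.6))
E
```

```text
0 shift [-0.0049, -0.1158, 0.0222] rv [0.0, 0.0, 0.0]
1 shift [-0.0049, -0.1158, 0.0222] rv [-0.0, -0.0, 0.0]
```

send_rows --steps '[[[0, -0.01, 0], [0, 0, 0], 0.0], [[-0.001, -0.033, 0], [0, 0, 0], 0.0], [[-0.002, -0.06, 0], [0, 0, 0], 0.0], [[-0.003, -0.09, 0.01], [0, 0, 0], 0.0], [[-0.005, -0.12, 0.02], [0, 0, 0], 0.0]]'

```text
time_s: 16.95
tool_pos: [0.4778, 0.2287, 0.1021]
tool_rot: [-180.0, -0.0, 41.5]
force: [-0.4, 0.5, -3.3]
grip_width: 0.0195
```

send_rows --steps '[[[-0.001, -0.03, 0.01], [0, 0, 0], 0.0], [[-0.002, -0.06, 0.022], [0, 0, 0], 0.0], [[-0.003, -0.085, 0.035], [0, 0, 0], 0.0], [[-0.005, -0.103, 0.047], [0, 0, 0], 0.0], [[-0.005, -0.112, 0.055], [0, 0, 0], 0.0]]'

```text
time_s: 17.37
tool_pos: [0.3966, 0.3098, 0.0459]
tool_rot: [-179.9, 0.2, 41.8]
force: [0.2, -0.2, -3.0]
grip_width: 0.0194
```

```bash
python3 - <<'E'
from h import *
p,r,o=st();print(o['time_s'],p,r,o['force'],o['grip_width'])
t=cap('scene');im=t['pixels'];cv2.imwrite('pics/s18.png',cv2.resize(im[150:310,230:430,::-1],None,fx=4,fy=3.7,interpolation=cv2.INTER_CUBIC))
E
```

```text
17.3667 [0.39657681 0.30978397 0.04591401] [-1.79910784e+02  1.61290987e-01  4.18355533e+01] [ 0.21494032 -0.15613238 -2.96164215] 0.019374628413365458
```

View pics/s18.png

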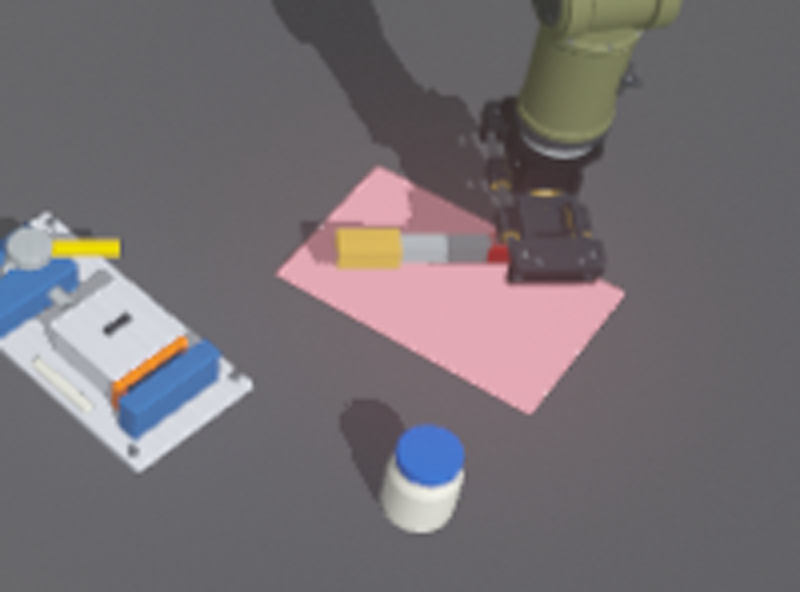

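send_rows --steps '[[[0, 0, 0.01], [0, 0, 0], 0.0], [[0, 0, 0.02], [0, 0, 0], 0.0], [[0, 0, 0.029], [0, 0, 0], 0.0], [[0, 0, 0.034], [0, 0, 0], 0.0], [[0, 0, 0.036], [0, 0, 0], 0.0]]'

```text
time_s: 17.83
tool_pos: [0.4011, 0.3067, 0.0102]
tool_rot: [-180.0, 0.1, 41.5]
force: [0.2, -0.3, -2.3]
grip_width: 0.0197
```

send_rows --steps '[[[0, 0, 0.001], [0, 0, 0], 0.0], [[0, 0, 0.002], [0, 0, 0], 0.0], [[0, 0, 0.003], [0, 0, 0], 0.0], [[0, 0, 0.003], [0, 0, 0], 0.0], [[0, 0, 0.003], [0, 0, 0], 0.0]]'

```text
time_s: 18.25
tool_pos: [0.4014, 0.308, 0.0088]
tool_rot: [180.0, -0.0, 41.6]
force: [0.3, -0.1, -2.4]
grip_width: 0.0193
```

send_rows --steps '[[[0, 0, 0.0005], [0, 0, 0], 0.0], [[0, 0, 0.001], [0, 0, 0], 0.0], [[0, 0, 0.001], [0, 0, 0], 0.0], [[0, 0, 0.001], [0, 0, 0], 0.04], [[0, 0, 0.001], [0, 0, 0], 0.05]]' --grip_force 10

```text
time_s: 18.67
tool_pos: [0.4015, 0.3082, 0.0078]
tool_rot: [180.0, -0.0, 41.6]
force: [-1.1, -0.5, 0.1]
grip_width: 0.0271
```

send_rows --steps '[[[0, 0, 0], [0, 0, 0], 0.05], [[0, 0, 0], [0, 0, 0], 0.05], [[0, 0, 0], [0, 0, 0], 0.05], [[0, 0, -0.003], [0, 0, 0], 0.05], [[0, 0, -0.01], [0, 0, 0], 0.05]]'

```text
time_s: 19.08
tool_pos: [0.4005, 0.3075, 0.0171]
tool_rot: [-180.0, 0.1, 41.6]
force: [0.0, -0.2, -0.1]
grip_width: 0.0488
```

send_rows --steps '[[[0, 0, -0.02], [0, 0, 0], 0.05], [[0, 0, -0.05], [0, 0, 0], 0.05], [[0, 0, -0.08], [0, 0, 0], 0.05], [[0, 0, -0.11], [0, 0, 0], 0.05], [[0, 0, -0.13], [0, 0, 0], 0.05]]'

```text
time_s: 19.5
tool_pos: [0.4018, 0.309, 0.151]
tool_rot: [179.9, -0.2, 41.6]
force: [1.4, 0.2, 0.5]
grip_width: 0.05
```

send_rows --steps '[[[0, -0.02, -0.01], [0, 0, 0], 0.05], [[0, -0.04, -0.02], [0, 0, 0], 0.05], [[0, -0.055, -0.02], [0, 0, 0], 0.05], [[0, -0.06, -0.02], [0, 0, 0], 0.05], [[0, -0.06, -0.02], [0, 0, 0], 0.05]]'

```text
time_s: 19.92
tool_pos: [0.3603, 0.3538, 0.168]
tool_rot: [180.0, -0.0, 41.7]
force: [0.5, -0.4, 0.4]
grip_width: 0.05
```

```bash
python3 - <<'E'
from h import *
p,r,o=st();print(o['time_s'],p,r,o['force'],o['grip_width'],o['joint_velocities'].round(1))
c=cap('top');cv2.imwrite('pics/t20.png',cv2.resize(c['pixels'][90:280,80:330,::-1],None,fx=3,fy=3,interpolation=cv2.INTER_CUBIC))
s=cap('scene');im=s['pixels'];cv2.imwrite('pics/s20.png',cv2.resize(im[100:310,150:430,::-1],None,fx=2.8,fy=2.8,interpolation=cv2.INTER_CUBIC))
E
```

```text
19.9167 [0.3602546  0.35384732 0.1679978 ] [ 1.79982420e+02 -3.01068947e-02  4.17446525e+01] [ 0.45869567 -0.36813157  0.36374431] 0.05003653280822383 [ 1.   0.6  2.2  0.6  1.1 -0.   1. ]
```

View pics/t20.png

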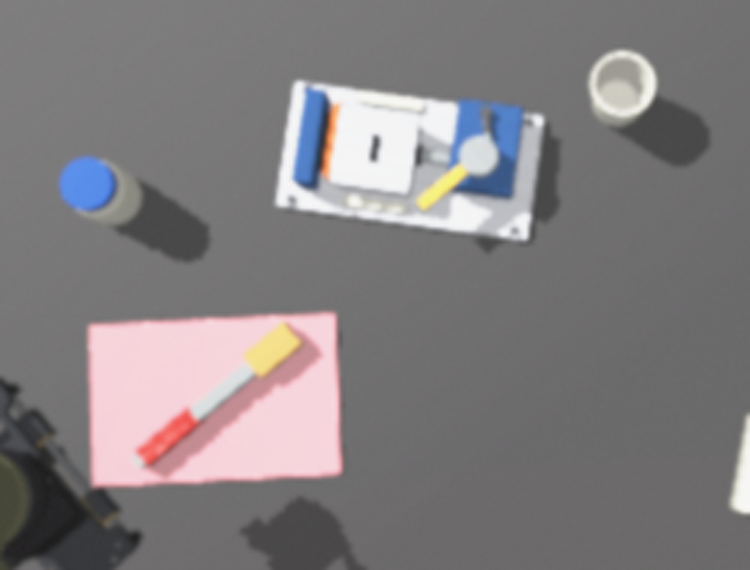

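View pics/s20.png

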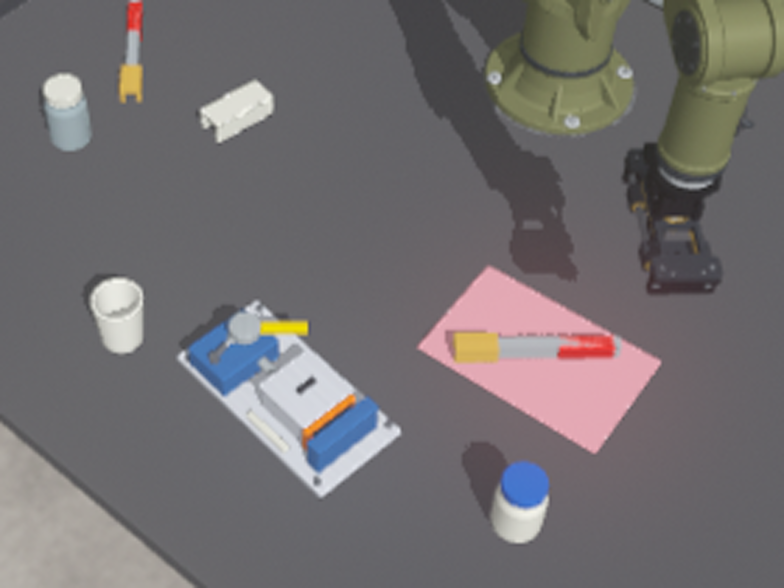

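Bar lies flat mid-mat with its whole length on it, and the lever is home. A numeric check before handing in.

```bash
python3 - <<'E'
from h import *
c=cap('top');hsv=cv2.cvtColor(c['pixels'],cv2.COLOR_RGB2HSV)
m=cv2.inRange(hsv,np.array((24,80,120)),np.array((34,255,255)));m[:,:215]=0;m[170:]=0;m[:130]=0;m[:,245:]=0
j=np.argwhere(m>0).mean(0);q=onplane(c,j[1],j[0],.076)[:2];e=np.array([.6921,-.0054])-q
y=np.degrees(np.arctan2(e[1],e[0]));print('lever yaw',y,np.linalg.norm(e),'value~',np.radians(35-y))
f=lambda x,y:onplane(c,x/3+80,y/3+90,.028)[:2]
a,b=f(140,460),f(286,338);print('tail,fork end',a,b,np.linalg.norm(a-b),'mid',(a+b)/2)
print('jarB',onplane(c,80+88/3,90+184/3,.09),'beaker',onplane(c,80+622/3,90+84/3,.08))
w=c['pixels'];h2=cv2.inRange(hsv,np.array((0,0,200)),np.array((180,40,255)));h2[:170]=0;h2[205:]=0;h2[:,370:]=h2[:,370:];h2[:,:375]=0;h2[:,405:]=0
j=np.argwhere(h2>0).mean(0);print('jarA',onplane(c,j[1],j[0],.1))
E
```

```text
lever yaw -47.60401845862716 0.04859136171786523 value~ 1.4417120974812154
tail,fork end [0.3736235  0.33680821] [0.50301038 0.19084327] 0.19505570819050316 mid [0.43831694 0.26382574]
jarB [0.65012565 0.3820427  0.09      ] beaker [ 0.76788038 -0.15200029  0.08      ]
jarA [ 0.56789955 -0.46431122  0.1       ]
```

```bash
python3 - <<'E'
from h import *
print(env.sign_off())
E
```

```text
the job is handed in; nothing more can be done
None
```

The job is done and handed in at about 20 s of the 67 s allowed. The hand-in reports no verdict, so what follows rests on my own last checks.

**What I did**
- I drew the bar out of the sleeve by its steel shank, in two pulls (about 97 mm in all) to keep clear of jar A. I laid it flat and let go.
- I took it again by the red grip, set the fork over the yellow lever, and swung the lever home with the bar only.
- I then laid the bar on the pink mat, let go and drew the gripper away.

**Last checks from the images**
- **Lever:** its measured angle is about 1.44 of 1.45 rad. It did not move when I pressed further with the bar, nor when I lifted the bar off.
- **Bar:** it looks flat, with its middle within about 5 mm of the mat's centre and its whole length on the mat. I measured its length as 195 mm instead of 210 mm, because the ends were picked by eye, so the middle is only that precise.
- **Bystanders:** jar A, jar B and the beaker measured within about 3 mm of their starting places.

**Less certain**
- **Seal:** I only saw that the box had moved against the orange seal. I did not measure how far it is pressed in.
- **Fork:** it drooped an estimated 1 to 2 degrees in the grip while I carried it. This did not disturb the fit on the lever.
- **First laying-down:** the bar lay an estimated 0.161 to 0.17 m along the sleeve, against the 0.155 m needed, so the margin was small.

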